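Zero the two batch counters on the bookkeeper's desk

TASK

Set both batch counters on the desk back to zero for the new day: with a fingertip, flick the edge of each star wheel clockwise (seen from above), click by click, until its arm with the upright stud has clicked into place at the fixed pointer, and never go past it. Do not take a wheel round the other way, do not pick up or shove the counters, and leave everything else on the desk alone.

Things in the scene. Friction and masses are not known exactly. Their poses are not given: they have to be found in the camera images.
- counter_left: the left batch counter (the one farther to +y): a dark steel round base, 124 mm across and 40 mm high, about 1.5 kg, standing loose on the desk, with a white six-armed star wheel lying flat above it on a vertical axle. Origin: centre of its underside; z up; its own -x axis points from the axle to the fixed pointer. The pointer is a small white block on the base's rim, with a thin dark ridge on top, 58 to 71 mm from the axle, up to 63 mm above the desk
- axle_left (a point): on the axle, at mid-thickness of the wheel, 52 mm above the desk. The wheel's hub disc has radius 32 mm; six arms 7 mm wide, 60 degrees apart, reach 48 mm from the axle (the arm with the stud reaches 54 mm). Hub and arms span heights 46 to 58 mm above the desk; a 6 mm gap is left between them and the top of the base (40 mm)
- stud_left (a point): centre of the top of the upright round black stud (16 mm across, 14 mm tall, its top 72 mm above the desk) on the longer arm of the wheel, 44 mm from the axle; it turns with the wheel
- pointer_left (a point): near the inner face of the fixed pointer, 60 mm from the axle, 58 mm above the desk
- wheel_left (a joint): angle of the left counter's wheel, rad: 0 when the arm with the stud is at the pointer, growing as the wheel turns clockwise seen from above. A spring detent clicks every 1.047 rad (60 degrees); pushed more than half-way (0.524) from one click, the wheel snaps on to the next by itself when let free, short of that it springs back. Pushing an arm at 45 mm from the axle takes about 2 to 4 N. It starts 1 to 3 clicks short of 0 (at about -1.05, -2.09 or -3.14)
- counter_right: the right batch counter (the one farther to -y): a dark steel round base, 124 mm across and 40 mm high, about 1.5 kg, standing loose on the desk, with a white six-armed star wheel lying flat above it on a vertical axle. Origin: centre of its underside; z up; its own -x axis points from the axle to the fixed pointer. The pointer is a small white block on the base's rim, with a thin dark ridge on top, 58 to 71 mm from the axle, up to 63 mm above the desk
- axle_right (a point): on the axle, at mid-thickness of the wheel, 52 mm above the desk. The wheel's hub disc has radius 32 mm; six arms 7 mm wide, 60 degrees apart, reach 48 mm from the axle (the arm with the stud reaches 54 mm). Hub and arms span heights 46 to 58 mm above the desk; a 6 mm gap is left between them and the top of the base (40 mm)
- stud_right (a point): centre of the top of the upright round black stud (16 mm across, 14 mm tall, its top 72 mm above the desk) on the longer arm of the wheel, 44 mm from the axle; it turns with the wheel
- pointer_right (a point): near the inner face of the fixed pointer, 60 mm from the axle, 58 mm above the desk
- wheel_right (a joint): angle of the right counter's wheel, rad: 0 when the arm with the stud is at the pointer, growing as the wheel turns clockwise seen from above. A spring detent clicks every 1.047 rad (60 degrees); pushed more than half-way (0.524) from one click, the wheel snaps on to the next by itself when let free, short of that it springs back. Pushing an arm at 45 mm from the axle takes about 2 to 4 N. It starts 1 to 3 clicks short of 0 (at about -1.05, -2.09 or -3.14)
- stamp: a wooden-handled rubber stamp standing up, foot 45 x 30 mm, 84 mm tall, between the two counters; to be left alone. Origin: centre of its underside
- stapler: a stapler lying at the back, 140 x 36 mm, 50 mm tall; to be left alone. Origin: centre of its underside
- notes: a block of note paper, 76 x 76 mm, 28 mm thick, at the back; to be left alone. Origin: centre of its underside
- mug: a mug, 80 mm across, 92 mm tall, at the left; to be left alone. Origin: centre of its underside
- pencup: a pen cup of 76 mm with three pens, 160 mm tall over all, at the right; to be left alone. Origin: centre of its underside
- calculator: a desk calculator 145 x 92 mm, 18 mm thick, at the left; to be left alone. Origin: centre of its underside
- tape: a tape dispenser 130 x 50 mm, 76 mm tall, at the right; to be left alone. Origin: centre of its underside
Mind the look-alikes: they are no part of the job. What is shaped like the counter_left but brown or red is not meant. Leave any yellow look-alike of the counter_right alone.

How it is judged:
By the outcome, as a careful person would: the job done as asked, in the order asked, and still so for the second after the job is handed in, with the robot touching nothing.
It also fails if it takes over 72 s, if anything falls off the work surface, if the arm or the gripper's body presses on something with over 40 N, if the wrist force passes 120 N, or if a joint passes its speed limit or range.

ROBOT

A 6-joint arm with a two-finger parallel gripper is mounted at the origin on the work surface. World frame = base frame: x ahead of the robot, y to its left, z up, the work surface at z = 0. Lengths are in m, angles in rad, forces in N, time in s.
With the tool pointing down it reaches from about 0.35 to 0.975 m from the base axis. Payload 4.9 kg.
Tool frame: the origin (TCP) lies at the very end of the fingers, on their centre line; the grasp point (between the pads) lies 19 mm behind it (manip.hold_point_z is the distance from the TCP to the grasp point, in m); z points along the fingers, y is the direction in which the jaws open and shut (so a half turn about z gives the same grasp; the last joint's range is limited). The gripper opens to 85 mm and grips with 20 to 120 N. Pads are 22 mm wide; open, the fingers measure 114 mm over their backs; the gripper's body (76 mm by 85 mm) begins 54 mm behind the grasp point. The pads swing forward as they close: fully open they stand 13 mm farther back than shut.
Start: joints at [-1.432, 0.053, 1.613, -0, 1.476, -0.119], TCP at [0.159, -0.604, 0.195] pointing down, gripper open.
Joint ranges: [-3.01, 3.01], [-1.01, 2.22], [0.06, 2.58], [-1.02, 4.17], [0.09, 2.62], [-3.14, 3.14]. Speed limits (rad/s): [2.57, 2.57, 3.14, 3.14, 3.14, 3.14].

INTERFACE

Orientations are given as a unit quaternion [w, x, y, z].
In Python, from plant import monitor, grab_frame, camera_params, ticket, manip gives the robot as it stands.
- The arm moves only by the tool play_rows, never from a script. Its argument "commands" is a list of rows, each an object of numbers: "dx", "dy", "dz": the shift along the tool's x, y, z in cm; "rx", "ry", "rz": the turn, a rotation vector about the tool's x, y, z in rad; "claw": the closure, from 0 (fully open) to 1 (shut). In form: [{"dx": .., "dy": .., "dz": .., "rx": .., "ry": .., "rz": .., "claw": ..}, ...]. A call has 1 to 5 rows; each row is the pose to reach, as a shift and turn from the pose measured when the call began, along the tool's axes at that moment; what a row does not reach only later rows make up. A row lasts 1/10 s, in which the tool goes at most 50 mm and 8.59 degrees, less where a joint would pass 70% of its speed; a pose out of reach is approached as far as the arm can. A call with a gripper value outside its range is refused whole. The fingers move at their own pace and stop on an object; the grip force is fixed at half the most. Time passes only in rows, so rows that repeat a pose let the fingers close. It gives the time, the measured TCP pose, the force and the opening at its end, in the units of the state.
- monitor.state(): the state, without advancing time (a new reading comes with each control period).
- grab_frame(name): name is "side" or "top"; returns the picture (400x640x3 uint8, blue, green, red); there is no depth.
- camera_params(name): a dict with "fx", "fy", "cx", "cy" (pixels), "k1" (the pictures are not rectified: a ray, as slopes to the right and down, at radius r is drawn at 1 + k1 r^2 times it, then the intrinsics apply), "rvec" (rotation vector, rad) and "tvec" (3), from world to camera coordinates, as OpenCV has them. Camera axes: x right, y down, z forward; pixel columns grow to the right and rows downward; lengths in m; the calibration is good to about 2 mm. A picture is of the moment at which its call begins. camera_params takes no time and is no camera call.
- ticket.job_done(): hands the job in, once; it reports no verdict.
The state is a dict: "time": time; "joint_pos": joint angles; "joint_vel": joint speeds; "joint_efforts": joint torques, N m; "tool_pos": TCP position; "tool_rot": TCP orientation; "contact_force": force on the tool from outside, world axes, zero at the start; "ft_torque": the same for the moment, N m; "gripper_width": opening from 0.0 (shut) to 1.0 (fully open).
Only numpy, scipy, OpenCV 4.12 (cv2) and the standard library are available. Lean on these libraries where they do the work, as an engineer would, in place of code of your own. Each camera call takes 0.05 s, during which the arm holds its last target.

## Working session

There is one attempt and no reset: what is moved stays moved. The work goes in short steps, Python scripts to look and compute and a tool call to move; the robot and the scene stay as the last step left them, time stands still between calls to the robot, and variables do not carry over. Pictures are saved under pics/ and viewed, and the job is handed in when it is done.

Besides the shell and the picture viewer there is one more tool, called after "Request:" as name([rows], argument=value, ...), one row to a line, values as JSON. play_rows: Moves the arm, as the interface text tells. Its arguments: {"type":"object","properties":{"commands":{"type":"array"}},"required":["commands"]}

```bash
mkdir -p pics; ls; python3 - <<'E'
from plant import monitor, grab_frame, camera_params
import cv2
for n in("top","side"):
    cv2.imwrite(f"pics/{n}0.png",grab_frame(n)); print(n,camera_params(n))
print(monitor.state())
E
```

```text
pics
top {'fx': 372.1696670082913, 'fy': 372.1696670082913, 'cx': 318.43565692658075, 'cy': 198.88552988657437, 'k1': 0.02127704618733016, 'rvec': array([ 2.17760101, -2.19532507,  0.06283538]), 'tvec': array([0.0060856 , 0.54304073, 1.21681674])}
side {'fx': 429.6507028066324, 'fy': 429.6507028066324, 'cx': 312.54375396496255, 'cy': 198.56596719571533, 'k1': -0.002874047492035115, 'rvec': array([ 0.47762516, -2.5102725 ,  1.44364411]), 'tvec': array([0.51123288, 0.15415413, 1.06017675])}
{'time': 0.1, 'joint_pos': array([-1.43200428e+00,  5.32975933e-02,  1.61417843e+00,  6.42228448e-06,
        1.47601826e+00, -1.19035772e-01]), 'joint_vel': array([ 1.18322100e-03, -2.93106000e-03, -2.09531902e-03, -1.12443271e-03,
       -6.54623168e-05, -7.67679627e-04]), 'joint_efforts': array([ 2.71648314e-03, -3.94906390e+01, -3.71358776e+01,  8.51169989e-05,
        3.98810473e-03, -1.26875355e-05]), 'tool_pos': array([ 0.15925372, -0.60370206,  0.19396886]), 'tool_rot': array([-9.50797593e-04,  9.91701694e-01,  1.28556778e-01, -6.19581920e-06]), 'contact_force': array([-1.19638618,  0.02145805,  0.37377383]), 'ft_torque': array([-0.02738173,  0.00493543, -0.06225343]), 'gripper_width': 0.9990070360309753}
```

View pics/top0.png

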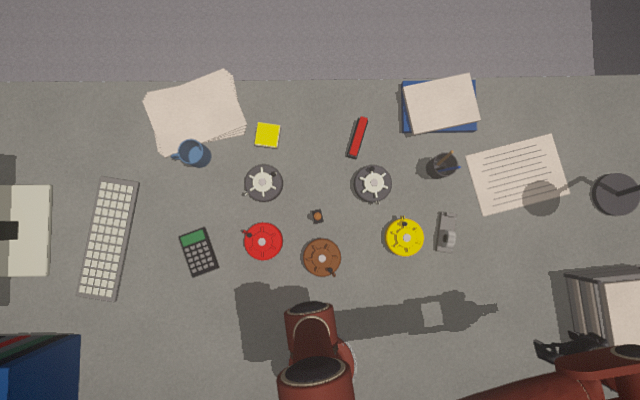

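View pics/side0.png

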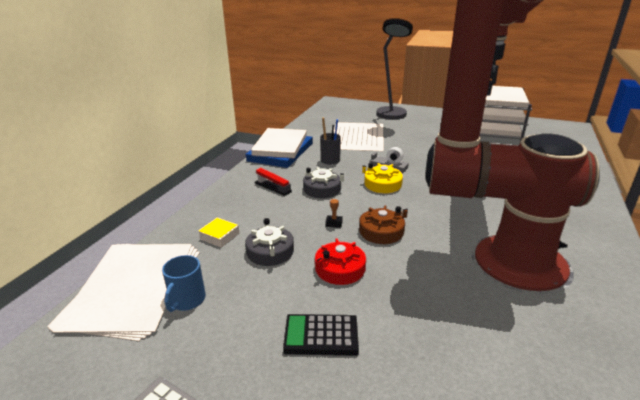

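```bash
cat > h.py <<'E'
import numpy as np, cv2
from plant import camera_params
def P(n):
    c=camera_params(n); R,_=cv2.Rodrigues(c["rvec"]); return c,R,np.array(c["tvec"]).reshape(3)
def ray(n,u,v,z):
    c,R,t=P(n); xd=np.array([(u-c["cx"])/c["fx"],(v-c["cy"])/c["fy"]]); x=xd.copy()
    for _ in range(20): x=xd/(1+c["k1"]*(x@x))
    d=R.T@np.array([x[0],x[1],1]); o=-R.T@t
    return o+d*(z-o[2])/d[2]
def proj(n,p):
    c,R,t=P(n); q=R@np.asarray(p,float)+t; x=q[:2]/q[2]; x=x*(1+c["k1"]*(x@x))
    return x*[c["fx"],c["fy"]]+[c["cx"],c["cy"]]
E
python3 - <<'E'
from h import *
a=cv2.imread("pics/top0.png"); b=cv2.imread("pics/side0.png")
def crop(im,u,v,r): return cv2.resize(im[v-r:v+r,u-r:u+r],(400,400),interpolation=cv2.INTER_CUBIC)
cv2.imwrite("pics/zoom0.png",np.hstack([crop(a,263,183,28),crop(a,373,184,28)]))
cv2.imwrite("pics/zoom0s.png",np.hstack([crop(b,270,240,34),crop(b,322,180,28)]))
for u,v in((263,183),(373,184)): print(ray("top",u,v,.058))
print(ray("top",264,183,.058)-ray("top",263,183,.058))
for u,v in((269,238),(322,176)): print(ray("side",u,v,.058))
E
```

```text
[0.59315095 0.17931793 0.058     ]
[ 0.58690349 -0.17404449  0.058     ]
[-2.66514141e-05 -3.21561496e-03  0.00000000e+00]
[0.58430818 0.20394359 0.058     ]
[ 0.58224044 -0.15628556  0.058     ]
```

View pics/zoom0.png

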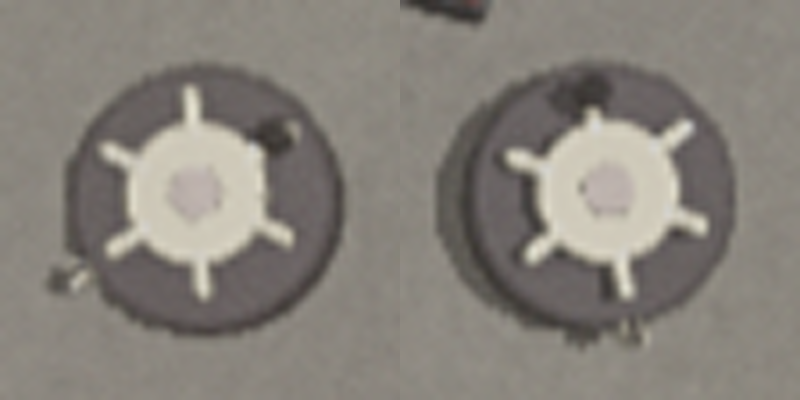

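View pics/zoom0s.png

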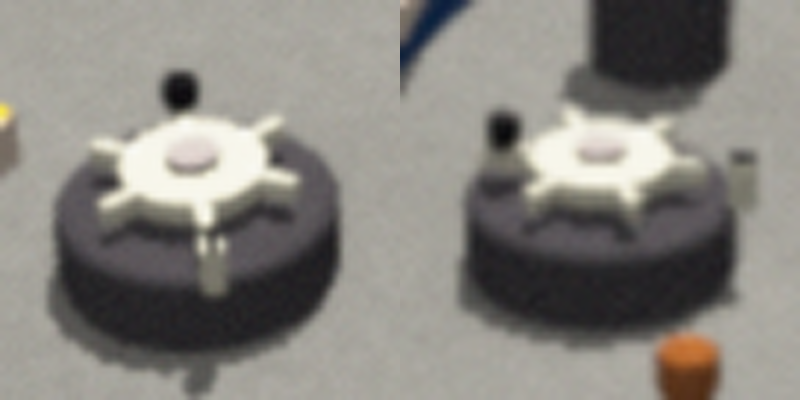

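```bash
cat >> h.py <<'E'
def hub(n,im,u,v,r=34):
    # white wheel mask near seed -> opened (arms removed) -> hub disc centre on z=.058
    c=im[v-r:v+r,u-r:u+r]; c=cv2.resize(c,None,fx=8,fy=8,interpolation=cv2.INTER_CUBIC)
    m=(c.min(2)>150).astype(np.uint8)*255
    k=cv2.getStructuringElement(cv2.MORPH_ELLIPSE,(67,67) if n=="top" else (67,41)); m=cv2.morphologyEx(cv2.morphologyEx(m,cv2.MORPH_CLOSE,np.ones((25,25))),cv2.MORPH_OPEN,k)
    cs,_=cv2.findContours(m,cv2.RETR_EXTERNAL,cv2.CHAIN_APPROX_NONE); q=max(cs,key=cv2.contourArea)
    e=cv2.fitEllipse(q); x=(np.array(e[0])+.5)/8-.5+[u-r,v-r]
    return x,np.array(e[1])/8
def polar(n,im,ctr,rad,z=.058,step=2):
    out=[]
    g=im.min(2).astype(np.float32)
    for a in range(-180,180,step):
        vals=[]
        for rr in rad:
            p=proj(n,[ctr[0]+rr*np.cos(np.radians(a)),ctr[1]+rr*np.sin(np.radians(a)),z])
            vals.append(float(cv2.getRectSubPix(g,(1,1),(float(p[0]),float(p[1])))[0,0]))
        out.append(np.mean(vals))
    return np.arange(-180,180,step),np.array(out)
def armang(n,im,ctr):
    a,b=polar(n,im,ctr,[.038,.041,.044])
    # 60deg phase by Fourier, harmonic 6
    w=np.clip(b-110,0,100); ph=np.angle((w*np.exp(1j*6*np.radians(a))).sum())
    return np.degrees(ph)/6, a,b
E
python3 - <<'E'
from h import *
A=cv2.imread("pics/top0.png"); B=cv2.imread("pics/side0.png")
for nm,t,s in(("L",(263,183),(269,236)),("R",(373,184),(322,178))):
    x,e=hub("top",A,*t); c=ray("top",*x,.058); print(nm,"top",x,e,c)
    y,e2=hub("side",B,*s); print("side",y,e2,ray("side",*y,.058))
    # two-view triang
    ph,a,b=armang("top",A,c); print("phase",ph)
    print([(int(q),int(w)) for q,w in zip(a,b) if w>130])
for n,u,v in(("top",263-28+65*.14,183-28+278*.14),("top",263-28+78*.14,183-28+272*.14),("top",373-28+232*.14,184-28+332*.14),("top",263-28+272*.14,183-28+135*.14),("top",373-28+183*.14,184-28+88*.14)): print(u,v,ray(n,u,v,.063),ray(n,u,v,.072))
E
```

```text
L top [261.95389175 181.56163788] [19.18119621 19.78037643] [0.59782701 0.18268821 0.058     ]
side [268.51517105 235.36054611] [70.95635986 86.91925049] [0.59066476 0.19418708 0.058     ]
phase 3.657326936722096
[(-180, 141), (-178, 162), (-176, 184), (-174, 175), (-172, 145), (-120, 146), (-118, 168), (-116, 175), (-114, 171), (-112, 152), (-2, 143), (0, 173), (2, 182), (4, 190), (6, 163), (58, 130), (60, 157), (62, 174), (64, 177), (66, 165), (68, 143), (120, 153), (122, 172), (124, 176), (126, 168), (128, 151)]
R top [373.77175522 182.25266266] [19.08668327 20.11334801] [ 0.59251583 -0.17661282  0.058     ]
side [324.53956604 181.44425964] [65.2534256  77.34488678] [ 0.56175012 -0.12468287  0.058     ]
phase 9.198712059009225
[(-174, 159), (-172, 186), (-170, 186), (-168, 158), (-116, 137), (-114, 160), (-112, 175), (-110, 177), (-108, 165), (-106, 143), (-56, 142), (-54, 170), (-52, 187), (-50, 186), (-48, 171), (-46, 148), (64, 138), (66, 164), (68, 179), (70, 182), (72, 168), (74, 146), (124, 144), (126, 170), (128, 187), (130, 186), (132, 171), (134, 146)]
244.1 193.92000000000002 [0.55804369 0.23889215 0.063     ] [0.55733789 0.23703991 0.072     ]
245.92000000000002 193.08 [0.56068866 0.23308931 0.063     ] [0.55996279 0.23128111 0.072     ]
377.48 202.48000000000002 [ 0.52713616 -0.18657087  0.063     ] [ 0.52666496 -0.18519367  0.072     ]
273.08 173.9 [0.62166448 0.14624933 0.063     ] [0.62047577 0.14510029 0.072     ]
370.62 168.32 [ 0.63692308 -0.16656941  0.063     ] [ 0.63561856 -0.16534404  0.072     ]
```

```bash
cat >> h.py <<'E'
from scipy.spatial.transform import Rotation as Ro
AX={"L":(np.array([.5978,.1827]),4.0,+1),"R":(np.array([.5925,-.1766]),9.2+60,-1)}
def plan(w,rho,T,z,adv=0):
    """rows target: arm frame (radial rho, trailing T mm) rotated clockwise by adv deg"""
    from plant import monitor
    ax,al,s=AX[w]; a=np.radians(al-adv); u=np.array([np.cos(a),np.sin(a)]); t=np.array([-u[1],u[0]])
    p=np.r_[ax+rho*u/1000+T*t/1000,z]
    y=np.r_[s*u,0]; zz=np.array([0,0,-1.]); x=np.cross(y,zz); Rt=np.c_[x,y,zz]
    S=monitor.state(); q=S["tool_rot"]; R0=Ro.from_quat(np.r_[q[1:],q[0]])
    d=R0.inv().apply(p-S["tool_pos"])*100; r=(R0.inv()*Ro.from_matrix(Rt)).as_rotvec()
    print("adv",adv,"d",d.round(2),"r",r.round(3),"norm cm",np.linalg.norm(d).round(1))
E
python3 - <<'E'
from h import *
for n,u,v in(("side",268.3,232.3),("side",322,173)): print([ray(n,u,v,z).round(4) for z in (.058,.062)])
plan("R",52,21,.195); plan("R",52,21,.10)
E
```

```text
[array([0.5974, 0.1823, 0.058 ]), array([0.5944, 0.1874, 0.062 ])]
[array([ 0.5898, -0.1759,  0.058 ]), array([ 0.5869, -0.1685,  0.062 ])]
adv 0 d [ 5.41e+01 -3.57e+01 -2.00e-02] r [-0.002  0.     0.621] norm cm 64.8
adv 0 d [ 54.1  -35.68   9.48] r [-0.002  0.     0.621] norm cm 65.5
```

Request:
play_rows([
  {"dx": 5,"dy": -3.3,"dz": -1,"claw": 1},
  {"dx": 9,"dy": -6,"dz": -1,"rz": 0.1,"claw": 1},
  {"dx": 13,"dy": -8.6,"dz": -1,"rz": 0.2,"claw": 1},
  {"dx": 17,"dy": -11.2,"dz": -1,"rz": 0.3,"claw": 1},
  {"dx": 21,"dy": -13.8,"dz": -1,"rz": 0.4,"claw": 1},
])

```text
invalid input
```

```bash
python3 -c "
from h import *
plan('R',52,21,.195)"
```

```text
adv 0 d [ 5.41e+01 -3.57e+01 -2.00e-02] r [-0.002  0.     0.621] norm cm 64.8
```

Request:
play_rows([
  {"dx": 4,"dy": -2.6,"dz": -1,"rx": 0,"ry": 0,"rz": 0,"claw": 1},
  {"dx": 8,"dy": -5.3,"dz": -1,"rx": 0,"ry": 0,"rz": 0.1,"claw": 1},
  {"dx": 12,"dy": -8,"dz": -1,"rx": 0,"ry": 0,"rz": 0.2,"claw": 1},
  {"dx": 16,"dy": -10.6,"dz": -1,"rx": 0,"ry": 0,"rz": 0.3,"claw": 1},
  {"dx": 20,"dy": -13.2,"dz": -1,"rx": 0,"ry": 0,"rz": 0.4,"claw": 1},
])

```text
time: 0.6
tool_pos: [0.3198, -0.4233, 0.2037]
tool_rot: [-0.001, 0.997, -0.073, -0.0]
contact_force: [0.9, -0.1, 0.3]
gripper_width: 0.141
```

```bash
python3 -c "
from h import *
plan('R',52,21,.195)"
```

```text
adv 0 d [ 22.44 -33.92   0.94] r [-0.002  0.001  0.216] norm cm 40.7
```

Request:
play_rows([
  {"dx": 2.5,"dy": -3.8,"dz": 0,"rx": 0,"ry": 0,"rz": 0.05,"claw": 1},
  {"dx": 5,"dy": -7.6,"dz": 0,"rx": 0,"ry": 0,"rz": 0.1,"claw": 1},
  {"dx": 7.5,"dy": -11.4,"dz": 0,"rx": 0,"ry": 0,"rz": 0.15,"claw": 1},
  {"dx": 10,"dy": -15.2,"dz": 0,"rx": 0,"ry": 0,"rz": 0.2,"claw": 1},
  {"dx": 12.5,"dy": -19,"dz": 0,"rx": 0,"ry": 0,"rz": 0.216,"claw": 1},
])

```text
time: 1.1
tool_pos: [0.472, -0.2518, 0.2037]
tool_rot: [-0.001, 0.983, -0.181, -0.001]
contact_force: [0.5, 0.1, 0.3]
gripper_width: 0.002
```

```bash
python3 -c "
from h import *
plan('R',52,21,.15)"
```

```text
adv 0 d [  6.49 -16.51   5.4 ] r [-0.002  0.002 -0.001] norm cm 18.5
```

Request:
play_rows([
  {"dx": 1.6,"dy": -4,"dz": 0.5,"rx": 0,"ry": 0,"rz": 0,"claw": 1},
  {"dx": 3.2,"dy": -8,"dz": 2,"rx": 0,"ry": 0,"rz": 0,"claw": 1},
  {"dx": 4.9,"dy": -12.4,"dz": 3.5,"rx": 0,"ry": 0,"rz": 0,"claw": 1},
  {"dx": 6.5,"dy": -16.5,"dz": 5.4,"rx": 0,"ry": 0,"rz": 0,"claw": 1},
  {"dx": 6.5,"dy": -16.5,"dz": 8.5,"rx": 0,"ry": 0,"rz": 0,"claw": 1},
])

```text
time: 1.6
tool_pos: [0.5951, -0.117, 0.1199]
tool_rot: [-0.002, 0.984, -0.178, 0.002]
contact_force: [-0.2, -0.7, -0.1]
gripper_width: -0.0
```

```bash
python3 - <<'E'
from h import *
from plant import *
plan('R',52,21,.08);plan('R',52,21,.05)
a=grab_frame("top"); b=grab_frame("side")
def crop(im,u,v,r): return cv2.resize(im[v-r:v+r,u-r:u+r],(400,400),interpolation=cv2.INTER_CUBIC)
cv2.imwrite("pics/z1.png",np.hstack([crop(a,373,184,50),crop(b,322,170,40)]))
E
```

```text
adv 0 d [-0.24  0.47  3.99] r [-0.004 -0.003  0.004] norm cm 4.0
adv 0 d [-0.25  0.49  6.99] r [-0.004 -0.003  0.004] norm cm 7.0
```

View pics/z1.png

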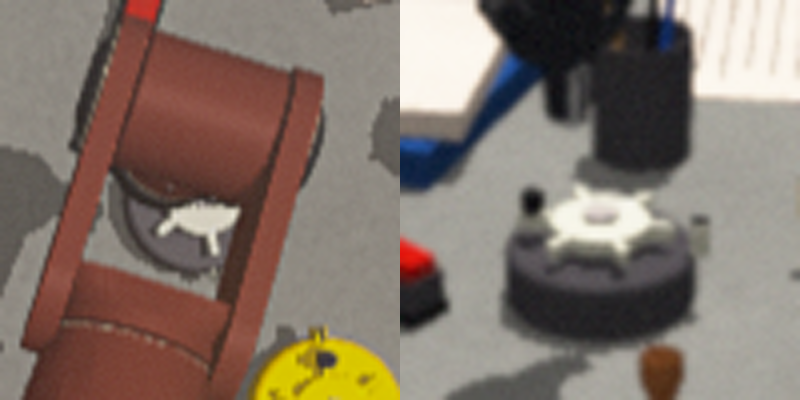

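Request:
play_rows([
  {"dx": -0.25,"dy": 0.5,"dz": 2,"rx": 0,"ry": 0,"rz": 0,"claw": 1},
  {"dx": -0.25,"dy": 0.5,"dz": 4,"rx": 0,"ry": 0,"rz": 0,"claw": 1},
  {"dx": -0.25,"dy": 0.5,"dz": 5.5,"rx": 0,"ry": 0,"rz": 0,"claw": 1},
  {"dx": -0.25,"dy": 0.5,"dz": 7,"rx": 0,"ry": 0,"rz": 0,"claw": 1},
  {"dx": -0.25,"dy": 0.5,"dz": 7,"rx": 0,"ry": 0,"rz": 0,"claw": 1},
])

```text
time: 2.2
tool_pos: [0.5816, -0.1215, 0.041]
tool_rot: [-0.002, 0.984, -0.18, -0.008]
contact_force: [0.1, 1.1, -1.1]
gripper_width: -0.001
```

```bash
python3 - <<'E'
from h import *
from plant import *
plan('R',52,21,.05);plan('R',52,15,.05)
b=grab_frame("side")
def crop(im,u,v,r): return cv2.resize(im[v-r:v+r,u-r:u+r],(500,500),interpolation=cv2.INTER_CUBIC)
cv2.imwrite("pics/z2.png",crop(b,322,170,40))
E
```

```text
adv 0 d [ 0.87 -0.44 -0.91] r [-0.001  0.016  0.001] norm cm 1.3
adv 0 d [ 1.47 -0.43 -0.92] r [-0.001  0.016  0.001] norm cm 1.8
```

View pics/z2.png

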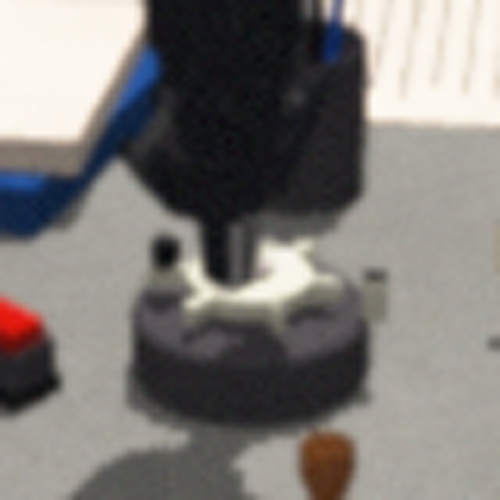

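```bash
python3 - <<'E'
from h import *
from plant import *
S=monitor.state(); print(S["tool_pos"],S["contact_force"])
f=lambda p:((proj("side",p)-[282,130])*500/80).round()
print(f(S["tool_pos"]),f([.5925,-.1766,.058]),[f([.5925+.048*np.cos(a),-.1766+.048*np.sin(a),.058]) for a in np.radians(np.arange(9.2,360,60))], f([.5925,-.1166,.04]),f([.5925,-.2366,.04]))
c,R,t=P("side"); print(-R.T@t)
E
```

```text
[ 0.58252904 -0.12165343  0.0423608 ] [ 0.13297093 -0.31126123 -0.21183363]
[225. 345.] [246. 267.] [array([154., 259.]), array([181., 300.]), array([276., 308.]), array([338., 275.]), array([307., 236.]), array([217., 229.])] [202. 351.] [286. 250.]
[0.14644776 0.96730927 0.67228203]
```

```bash
python3 - <<'E'
from h import *
from plant import *
b=grab_frame("side");cv2.imwrite("pics/s3.png",b)
cv2.imwrite("pics/z3.png",cv2.resize(b[120:210,260:380],(800,600),interpolation=cv2.INTER_LANCZOS4))
print(monitor.state()["tool_pos"], proj("side",[.592,-.12,.105]), (proj("side",[.592,-.12,.105])-[282,130])*5+[400,0])
print(ray("side",282+235*.16,130+285*.16,.05))
E
```

```text
[ 0.58340213 -0.12184961  0.04346398] [314.59787875 166.76409643] [562.98939374 183.82048217]
[ 0.59610854 -0.170896    0.05      ]
```

View pics/z3.png

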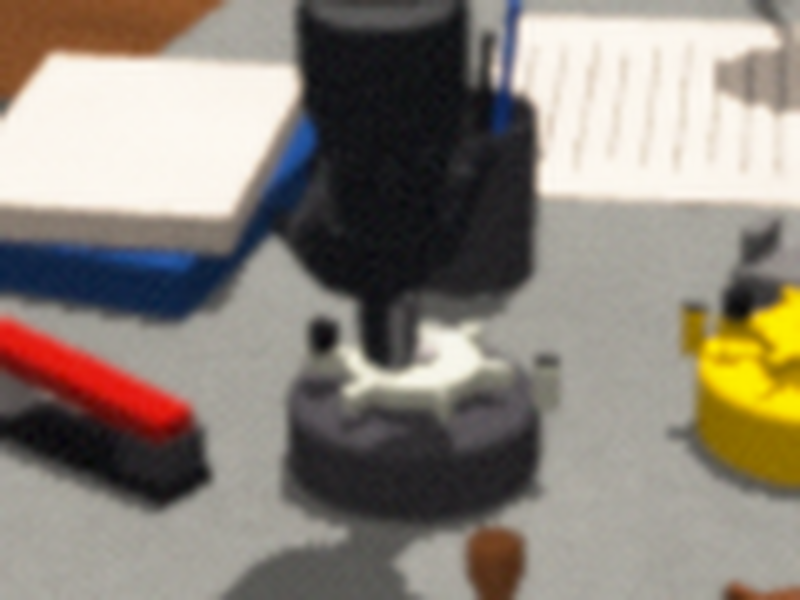

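```bash
python3 - <<'E'
from h import *
from plant import *
print([ (k,getattr(manip,k)) for k in dir(manip) if not k.startswith('_')])
S=monitor.state();print(S["tool_pos"],S["tool_rot"],S["joint_pos"],S["contact_force"],S["time"])
print(proj("top",[.159,-.604,.195]))
a=grab_frame("top");cv2.imwrite("pics/t3.png",cv2.resize(a[130:230,300:430],(780,600),interpolation=cv2.INTER_LANCZOS4))
A=cv2.imread("pics/top0.png");cv2.imwrite("pics/t0g.png",cv2.resize(A[300:400,500:630],(780,600),interpolation=cv2.INTER_LANCZOS4))
for z in (.043,.06,.07,.08,.09): print(z,proj("side",[S["tool_pos"][0],S["tool_pos"][1],z]))
E
```

```text
[('IKError', <class 'plant.IKError'>), ('hold_point_z', 0.0187)]
[ 0.58340213 -0.12184961  0.04346398] [-0.00182793  0.9836368  -0.18006191 -0.00574566] [-0.33173164  0.13246505  1.79295125  0.00200611  1.22808696  1.60048474] [ 0.02635695 -1.32685717  0.22544585] 2.3
[540.44198542 332.99222715]
0.043 [317.69093924 185.00682985]
0.06 [317.6294084  180.13703894]
0.07 [317.59284128 177.24312126]
0.08 [317.55599435 174.3271708 ]
0.09 [317.51886441 171.38893735]
```

View pics/t3.png

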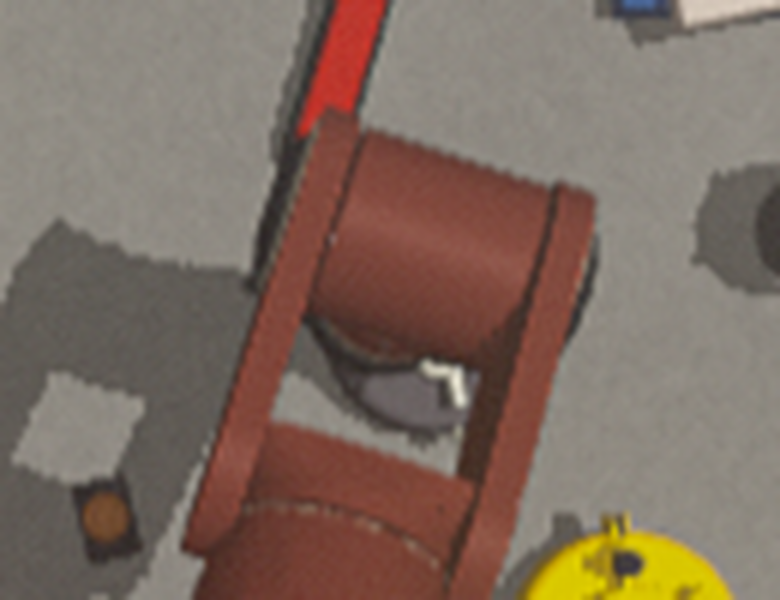

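View pics/t0g.png

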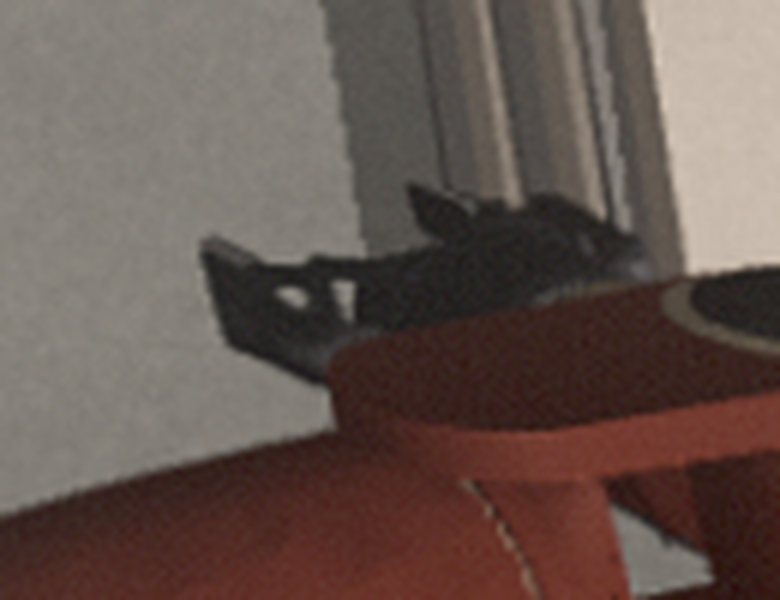

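Request:
play_rows([
  {"dx": 0,"dy": 0,"dz": -3,"rx": 0,"ry": 0,"rz": 0,"claw": 1},
  {"dx": 0,"dy": 0,"dz": -6,"rx": 0,"ry": 0,"rz": 0,"claw": 1},
  {"dx": 0,"dy": 0,"dz": -8,"rx": 0,"ry": 0,"rz": 0,"claw": 1},
  {"dx": 0,"dy": 0,"dz": -8,"rx": 0,"ry": 0,"rz": 0,"claw": 1},
  {"dx": 0,"dy": 0,"dz": -8,"rx": 0,"ry": 0,"rz": 0,"claw": 1},
])

```text
time: 2.85
tool_pos: [0.5852, -0.1225, 0.125]
tool_rot: [-0.002, 0.984, -0.18, -0.004]
contact_force: [-0.0, 0.1, -0.2]
gripper_width: 0.001
```

```bash
cat >> h.py <<'E'
def look(name,n="side",box=(260,100,120,90)):
    from plant import monitor,grab_frame
    b=grab_frame(n); x,y,w,h=box
    k=min(800/w,600/h); cv2.imwrite(f"pics/{name}.png",cv2.resize(b[y:y+h,x:x+w],None,fx=k,fy=k,interpolation=cv2.INTER_LANCZOS4))
    S=monitor.state(); p=S["tool_pos"]; print(S["time"],p.round(4),"tip px zoom",((proj(n,p)-[x,y])*k).round(),"k",k, S["joint_pos"].round(2))
E
python3 -c "
from h import *
look('s4')"
```

```text
2.9 [ 0.5843 -0.1222  0.1235] tip px zoom [381. 409.] k 6.666666666666667 [-0.33  0.05  1.74  0.    1.37  1.6 ]
```

Request:
play_rows([
  {"dx": 0,"dy": 0,"dz": 0,"rx": 0,"ry": 0,"rz": -0.15,"claw": 1},
  {"dx": 0,"dy": 0,"dz": 0,"rx": 0,"ry": 0,"rz": -0.3,"claw": 1},
  {"dx": 0,"dy": 0,"dz": 0,"rx": 0,"ry": 0,"rz": -0.45,"claw": 1},
  {"dx": 0,"dy": 0,"dz": 0,"rx": 0,"ry": 0,"rz": -0.6,"claw": 1},
  {"dx": 0,"dy": 0,"dz": 0,"rx": 0,"ry": 0,"rz": -0.75,"claw": 1},
])

```text
time: 3.4
tool_pos: [0.583, -0.1218, 0.121]
tool_rot: [-0.005, 0.981, 0.196, -0.006]
contact_force: [-0.1, -0.1, 0.1]
gripper_width: -0.001
```

Request:
play_rows([
  {"dx": 0,"dy": 0,"dz": 0,"rx": 0,"ry": 0,"rz": -0.15,"claw": 1},
  {"dx": 0,"dy": 0,"dz": 0,"rx": 0,"ry": 0,"rz": -0.3,"claw": 1},
  {"dx": 0,"dy": 0,"dz": 0,"rx": 0,"ry": 0,"rz": -0.45,"claw": 1},
  {"dx": 0,"dy": 0,"dz": 0,"rx": 0,"ry": 0,"rz": -0.6,"claw": 1},
  {"dx": 0,"dy": 0,"dz": 0,"rx": 0,"ry": 0,"rz": -0.75,"claw": 1},
])

```text
time: 3.9
tool_pos: [0.5817, -0.1213, 0.1186]
tool_rot: [-0.008, 0.841, 0.541, -0.005]
contact_force: [-0.1, -0.3, 0.6]
gripper_width: -0.004
```

```bash
python3 -c "
from h import *
look('s5')
im=np.hstack([cv2.resize(cv2.imread(f'pics/s{i}.png'),(400,300)) for i in (4,5)]);cv2.imwrite('pics/s45.png',im)"
```

```text
3.95 [ 0.5817 -0.1213  0.1187] tip px zoom [386. 420.] k 6.666666666666667 [-0.33  0.05  1.74  0.    1.36  0.09]
```

View pics/s45.png

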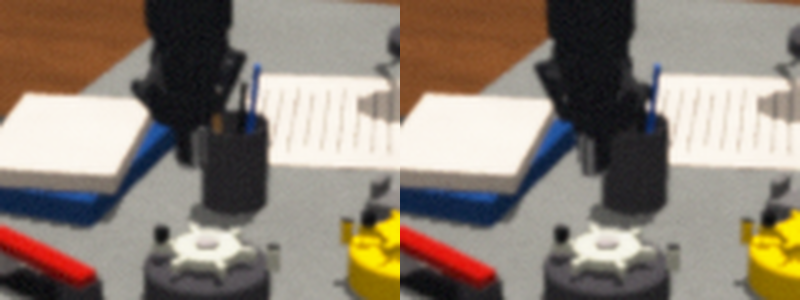

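```bash
python3 - <<'E'
from h import *
print([proj("side",[.0+r*np.cos(a),r*np.sin(a),0]).round() for r in(0,.1) for a in np.radians([0,90,180,270])])
print(proj("top",[0,0,.3]))
c,R,t=P("top");print(-R.T@t)
# start open fingers hypotheses
p=np.array([.15925,-.6037,.194]);y=np.array([.255,-.967,0])
for dz in(0,.013,.03,.05,.07):
    print(dz,[((proj("top",p+[0,0,dz]+s*.05*y)-[500,300])*6).round() for s in(-1,1)])
E
python3 - <<'E'
import cv2
b=cv2.imread("pics/side0.png");cv2.imwrite("pics/base.png",cv2.resize(b[200:320,420:620],(800,480)))
E
```

```text
[array([520., 261.]), array([520., 261.]), array([520., 261.]), array([520., 261.]), array([477., 252.]), array([520., 287.]), array([565., 270.]), array([519., 239.])]
[320.18195259 412.96854058]
[ 0.46505799 -0.00513185  1.24870652]
0 [array([135., 225.]), array([347., 168.])]
0.013 [array([150., 234.]), array([366., 177.])]
0.03 [array([171., 246.]), array([391., 188.])]
0.05 [array([197., 261.]), array([421., 201.])]
0.07 [array([224., 276.]), array([453., 216.])]
```

View pics/base.png

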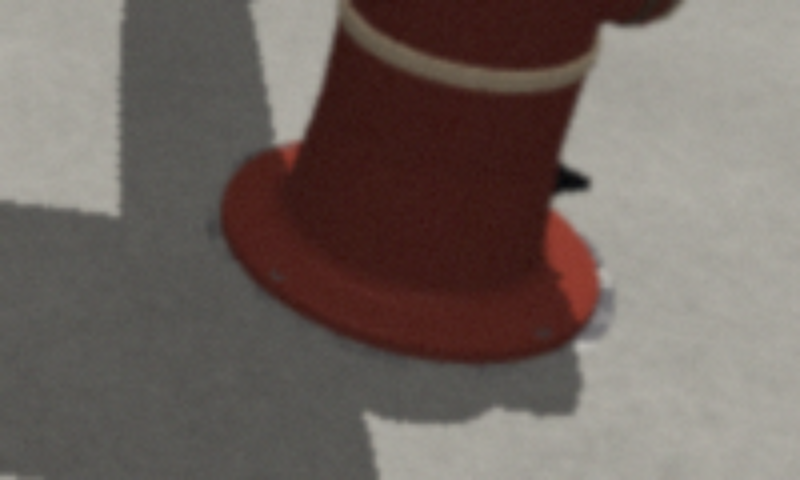

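Request:
play_rows([
  {"dx": 0,"dy": 0,"dz": 0,"rx": 0,"ry": 0,"rz": 0.15,"claw": 1},
  {"dx": 0,"dy": 0,"dz": 0,"rx": 0,"ry": 0,"rz": 0.3,"claw": 1},
  {"dx": 0,"dy": 0,"dz": 0,"rx": 0,"ry": 0,"rz": 0.45,"claw": 1},
  {"dx": 0,"dy": 0,"dz": 0,"rx": 0,"ry": 0,"rz": 0.6,"claw": 1},
  {"dx": 0,"dy": 0,"dz": 0,"rx": 0,"ry": 0,"rz": 0.75,"claw": 1},
])

```text
time: 4.45
tool_pos: [0.5806, -0.121, 0.1167]
tool_rot: [-0.006, 0.981, 0.193, -0.009]
contact_force: [0.8, -0.3, -0.8]
gripper_width: -0.002
```

Request:
play_rows([
  {"dx": 0,"dy": 0,"dz": 0,"rx": 0,"ry": 0,"rz": 0.15,"claw": 1},
  {"dx": 0,"dy": 0,"dz": 0,"rx": 0,"ry": 0,"rz": 0.3,"claw": 1},
  {"dx": 0,"dy": 0,"dz": 0,"rx": 0,"ry": 0,"rz": 0.45,"claw": 1},
  {"dx": 0,"dy": 0,"dz": 0,"rx": 0,"ry": 0,"rz": 0.6,"claw": 1},
  {"dx": 0,"dy": 0,"dz": 0,"rx": 0,"ry": 0,"rz": 0.75,"claw": 1},
])

```text
time: 4.95
tool_pos: [0.5796, -0.1206, 0.1148]
tool_rot: [-0.003, 0.984, -0.18, -0.012]
contact_force: [0.0, -0.5, -0.8]
gripper_width: 0.002
```

```bash
python3 -c "
from h import *
plan('R',52,21,.08);plan('R',52,21,.05)"
```

```text
adv 0 d [ 1.18 -0.42  3.45] r [-0.001  0.025  0.002] norm cm 3.7
adv 0 d [ 1.26 -0.42  6.45] r [-0.001  0.025  0.002] norm cm 6.6
```

Request:
play_rows([
  {"dx": 0.6,"dy": -0.2,"dz": 2,"rx": 0,"ry": 0.025,"rz": 0,"claw": 1},
  {"dx": 1.2,"dy": -0.4,"dz": 4,"rx": 0,"ry": 0.025,"rz": 0,"claw": 1},
  {"dx": 1.25,"dy": -0.4,"dz": 6.1,"rx": 0,"ry": 0.025,"rz": 0,"claw": 1},
  {"dx": 1.3,"dy": -0.4,"dz": 6.2,"rx": 0,"ry": 0.025,"rz": 0,"claw": 1},
  {"dx": 1.3,"dy": -0.4,"dz": 6.2,"rx": 0,"ry": 0.025,"rz": 0,"claw": 1},
])

```text
time: 5.45
tool_pos: [0.5906, -0.1205, 0.051]
tool_rot: [-0.001, 0.984, -0.18, -0.001]
contact_force: [-0.7, 0.5, 0.2]
gripper_width: -0.004
```

```bash
python3 -c "
from h import *
look('s6')
for a in (0,7,14,21,28,36):plan('R',52,14,.05,a)"
```

```text
5.5 [ 0.5916 -0.1208  0.0524] tip px zoom [367. 547.] k 6.666666666666667 [-0.33  0.13  1.78  0.    1.23  1.61]
adv 0 d [ 0.66 -0.02  0.24] r [-0.001  0.     0.001] norm cm 0.7
adv 7 d [ 1.31 -0.15  0.24] r [-0.001  0.001  0.123] norm cm 1.3
adv 14 d [ 1.96 -0.2   0.24] r [-0.001  0.001  0.245] norm cm 2.0
adv 21 d [ 2.62 -0.17  0.24] r [-0.001  0.001  0.367] norm cm 2.6
adv 28 d [ 3.27 -0.06  0.24] r [-0.001  0.001  0.49 ] norm cm 3.3
adv 36 d [3.98 0.16 0.24] r [-0.001  0.001  0.629] norm cm 4.0
```

View pics/s6.png

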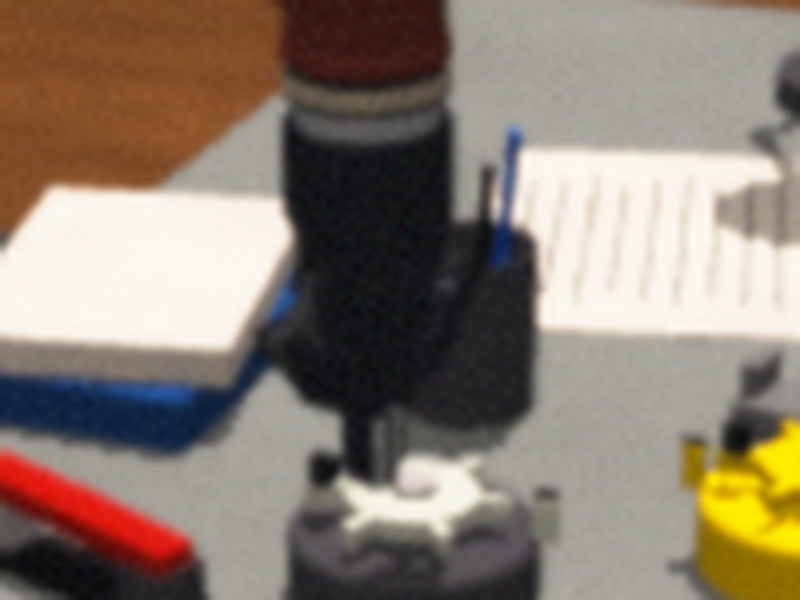

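Request:
play_rows([
  {"dx": 0.65,"dy": 0,"dz": 0,"rx": 0,"ry": 0,"rz": 0,"claw": 1},
  {"dx": 1.3,"dy": -0.15,"dz": 0,"rx": 0,"ry": 0,"rz": 0.12,"claw": 1},
  {"dx": 1.95,"dy": -0.2,"dz": 0,"rx": 0,"ry": 0,"rz": 0.24,"claw": 1},
  {"dx": 2.6,"dy": -0.2,"dz": 0,"rx": 0,"ry": 0,"rz": 0.36,"claw": 1},
  {"dx": 2.6,"dy": -0.2,"dz": 0,"rx": 0,"ry": 0,"rz": 0.36,"claw": 1},
])

```text
time: 6.0
tool_pos: [0.6184, -0.1289, 0.054]
tool_rot: [-0.001, 0.935, -0.353, 0.001]
contact_force: [-0.3, 0.4, -0.7]
gripper_width: 0.002
```

```bash
python3 -c "
from h import *
look('s7')"
```

```text
6.05 [ 0.6178 -0.1287  0.0537] tip px zoom [321. 528.] k 6.666666666666667 [-0.32  0.19  1.71  0.    1.24  1.97]
```

View pics/s7.png

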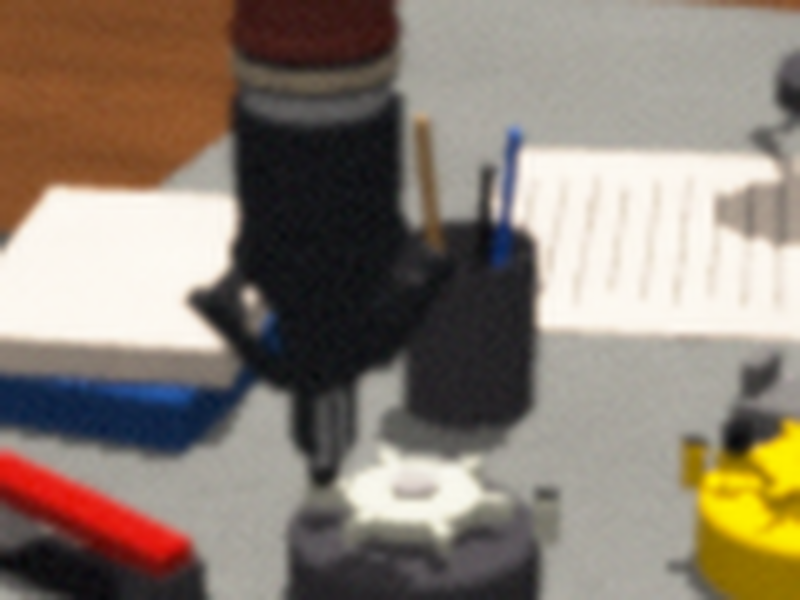

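```bash
python3 -c "
from h import *
plan('R',52,21,.05); plan('R',52,21,.025)"
```

```text
adv 0 d [-2.53  1.14  0.37] r [-0.001 -0.001 -0.357] norm cm 2.8
adv 0 d [-2.53  1.14  2.87] r [-0.001 -0.001 -0.357] norm cm 4.0
```

View pics/s5.png

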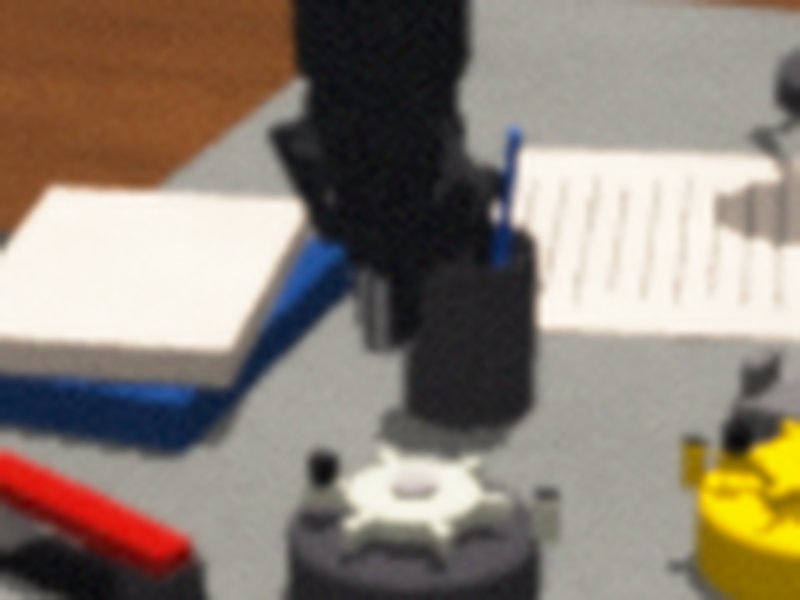

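Request:
play_rows([
  {"dx": -1,"dy": 0.5,"dz": 0,"rx": 0,"ry": 0,"rz": -0.13,"claw": 1},
  {"dx": -2,"dy": 1,"dz": 0,"rx": 0,"ry": 0,"rz": -0.27,"claw": 1},
  {"dx": -2.55,"dy": 1.15,"dz": 0,"rx": 0,"ry": 0,"rz": -0.357,"claw": 1},
  {"dx": -2.55,"dy": 1.15,"dz": 1.5,"rx": 0,"ry": 0,"rz": -0.357,"claw": 1},
  {"dx": -2.55,"dy": 1.15,"dz": 2.5,"rx": 0,"ry": 0,"rz": -0.357,"claw": 1},
])

```text
time: 6.55
tool_pos: [0.5909, -0.1204, 0.0277]
tool_rot: [-0.0, 0.983, -0.181, 0.001]
contact_force: [-1.6, 0.9, -0.6]
gripper_width: 0.001
```

```bash
python3 -c "
from h import *
look('s8')
plan('R',52,21,.025); plan('R',52,21,.01)"
```

```text
6.6 [ 0.5893 -0.1199  0.0252] tip px zoom [372. 600.] k 6.666666666666667 [-0.33  0.16  1.8   0.    1.19  1.61]
adv 0 d [ 0.21 -0.02  0.02] r [-0.001  0.003 -0.001] norm cm 0.2
adv 0 d [ 0.21 -0.02  1.52] r [-0.001  0.003 -0.001] norm cm 1.5
```

View pics/s8.png

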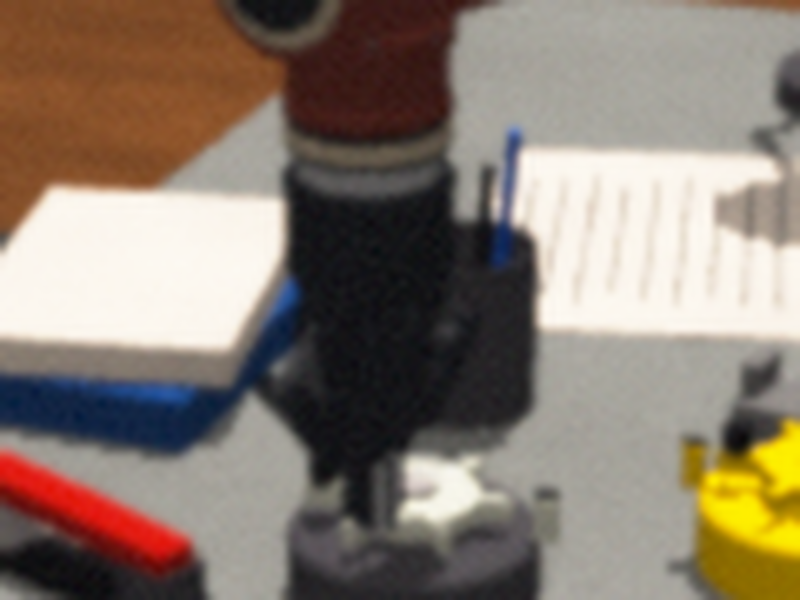

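Request:
play_rows([
  {"dx": 0.2,"dy": 0,"dz": 0.3,"rx": 0,"ry": 0,"rz": 0,"claw": 1},
  {"dx": 0.2,"dy": 0,"dz": 0.6,"rx": 0,"ry": 0,"rz": 0,"claw": 1},
  {"dx": 0.2,"dy": 0,"dz": 0.8,"rx": 0,"ry": 0,"rz": 0,"claw": 1},
  {"dx": 0.2,"dy": 0,"dz": 0.8,"rx": 0,"ry": 0,"rz": 0,"claw": 1},
])

```text
time: 7.0
tool_pos: [0.5912, -0.1206, 0.017]
tool_rot: [-0.001, 0.983, -0.181, -0.001]
contact_force: [-0.8, 0.6, -0.2]
gripper_width: -0.002
```

```bash
python3 -c "
from h import *
plan('R',52,21,.01)
look('s9')
plan('R',52,21,.01)"
```

```text
adv 0 d [ 0.01 -0.01  0.7 ] r [-0.001  0.003 -0.001] norm cm 0.7
7.05 [ 0.5914 -0.1207  0.0173] tip px zoom [369. 613.] k 6.666666666666667 [-0.33  0.18  1.79  0.    1.17  1.61]
adv 0 d [-0.01 -0.01  0.73] r [-0.001  0.002 -0.001] norm cm 0.7
```

View pics/s9.png

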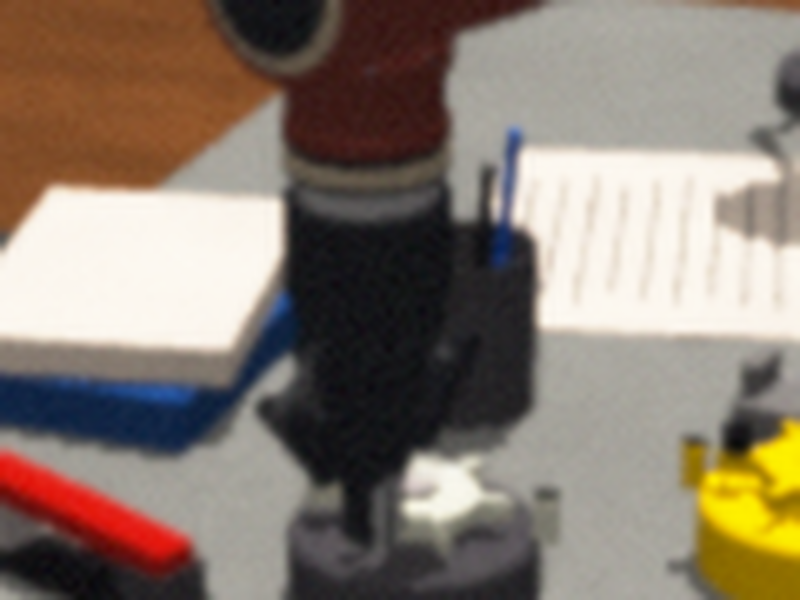

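Request:
play_rows([
  {"dx": 0,"dy": 0,"dz": 0.3,"rx": 0,"ry": 0,"rz": 0,"claw": 1},
  {"dx": 0,"dy": 0,"dz": 0.6,"rx": 0,"ry": 0,"rz": 0,"claw": 1},
  {"dx": 0,"dy": 0,"dz": 0.75,"rx": 0,"ry": 0,"rz": 0,"claw": 1},
  {"dx": 0,"dy": 0,"dz": 0.75,"rx": 0,"ry": 0,"rz": 0,"claw": 1},
])

```text
time: 7.45
tool_pos: [0.591, -0.1206, 0.0094]
tool_rot: [-0.001, 0.983, -0.181, -0.001]
contact_force: [0.2, 0.7, -0.1]
gripper_width: 0.0
```

```bash
python3 -c "
from h import *
plan('R',52,21,.01)
for a in (0,7,14,21,28,35,42):plan('R',52,14,.01,a)
look('s10')
"
```

```text
adv 0 d [ 0.03 -0.01 -0.06] r [-0.001  0.003 -0.001] norm cm 0.1
adv 0 d [ 0.73 -0.01 -0.06] r [-0.001  0.003 -0.001] norm cm 0.7
adv 7 d [ 1.37 -0.15 -0.06] r [-0.001  0.003  0.121] norm cm 1.4
adv 14 d [ 2.03 -0.2  -0.07] r [-0.001  0.003  0.243] norm cm 2.0
adv 21 d [ 2.68 -0.17 -0.07] r [-0.     0.003  0.366] norm cm 2.7
adv 28 d [ 3.33 -0.06 -0.07] r [-0.     0.003  0.488] norm cm 3.3
adv 35 d [ 3.96  0.12 -0.07] r [-0.     0.003  0.61 ] norm cm 4.0
adv 42 d [ 4.57  0.38 -0.07] r [0.    0.003 0.732] norm cm 4.6
7.5 [ 0.5912 -0.1206  0.0096] tip px zoom [369. 628.] k 6.666666666666667 [-0.33  0.19  1.8   0.    1.16  1.61]
```

View pics/s10.png

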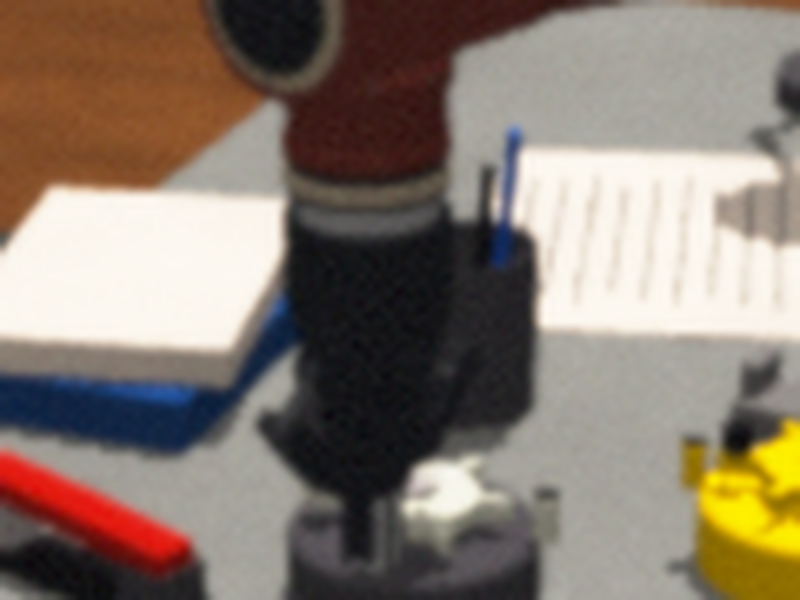

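Request:
play_rows([
  {"dx": 0.4,"dy": 0,"dz": 0,"rx": 0,"ry": 0,"rz": 0,"claw": 1},
  {"dx": 0.75,"dy": 0,"dz": 0,"rx": 0,"ry": 0,"rz": 0,"claw": 1},
  {"dx": 1.1,"dy": -0.1,"dz": 0,"rx": 0,"ry": 0,"rz": 0.06,"claw": 1},
  {"dx": 1.4,"dy": -0.15,"dz": 0,"rx": 0,"ry": 0,"rz": 0.12,"claw": 1},
  {"dx": 1.4,"dy": -0.15,"dz": 0,"rx": 0,"ry": 0,"rz": 0.12,"claw": 1},
])

```text
time: 8.0
tool_pos: [0.605, -0.1245, 0.0096]
tool_rot: [-0.001, 0.971, -0.24, -0.002]
contact_force: [-1.7, -0.5, 0.6]
gripper_width: -0.005
```

```bash
python3 -c "
from h import *
look('s11')
for a in (7,14,21,28,35,42):plan('R',52,14,.01,a)
"
```

```text
8.05 [ 0.6048 -0.1243  0.0095] tip px zoom [345. 619.] k 6.666666666666667 [-0.32  0.22  1.76  0.    1.17  1.73]
adv 7 d [-0.05 -0.   -0.05] r [-0.     0.003  0.002] norm cm 0.1
adv 14 d [ 0.6  -0.13 -0.05] r [-0.     0.003  0.125] norm cm 0.6
adv 21 d [ 1.25 -0.19 -0.05] r [0.    0.003 0.247] norm cm 1.3
adv 28 d [ 1.91 -0.16 -0.06] r [0.    0.003 0.369] norm cm 1.9
adv 35 d [ 2.56 -0.05 -0.06] r [0.    0.003 0.491] norm cm 2.6
adv 42 d [ 3.19  0.14 -0.06] r [0.001 0.003 0.613] norm cm 3.2
```

View pics/s11.png

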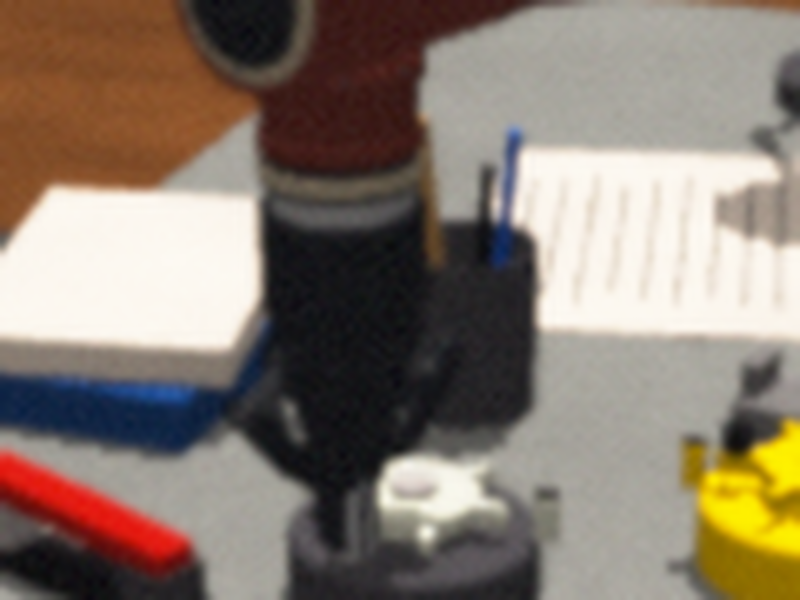

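Request:
play_rows([
  {"dx": 0.6,"dy": -0.13,"dz": 0,"rx": 0,"ry": 0,"rz": 0.125,"claw": 1},
  {"dx": 1.2,"dy": -0.18,"dz": 0,"rx": 0,"ry": 0,"rz": 0.24,"claw": 1},
  {"dx": 1.9,"dy": -0.16,"dz": 0,"rx": 0,"ry": 0,"rz": 0.37,"claw": 1},
  {"dx": 2.55,"dy": -0.05,"dz": 0,"rx": 0,"ry": 0,"rz": 0.49,"claw": 1},
  {"dx": 2.55,"dy": -0.05,"dz": 0,"rx": 0,"ry": 0,"rz": 0.49,"claw": 1},
])

```text
time: 8.55
tool_pos: [0.6285, -0.1362, 0.0097]
tool_rot: [-0.0, 0.884, -0.467, -0.001]
contact_force: [-0.2, -0.0, 0.2]
gripper_width: 0.002
```

```bash
python3 -c "
from h import *
look('s12')
for a in (35,40,44):plan('R',52,14,.01,a)
"
```

```text
8.6 [ 0.628  -0.1359  0.0096] tip px zoom [310. 600.] k 6.666666666666667 [-0.33  0.27  1.7   0.    1.18  2.21]
adv 35 d [-0.03  0.02 -0.04] r [0.001 0.003 0.004] norm cm 0.1
adv 40 d [ 0.43 -0.08 -0.04] r [0.001 0.003 0.091] norm cm 0.4
adv 44 d [ 0.8  -0.13 -0.04] r [0.001 0.003 0.161] norm cm 0.8
```

View pics/s12.png

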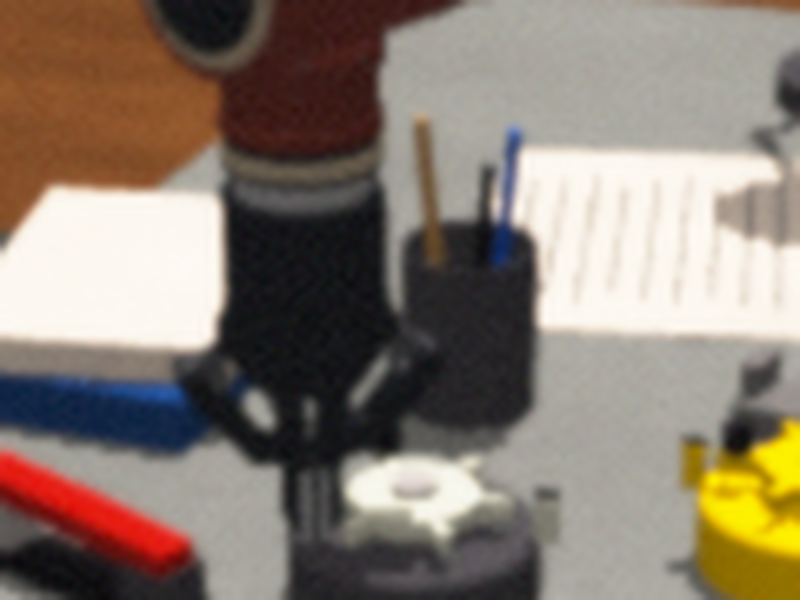

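Request:
play_rows([
  {"dx": 0,"dy": 0,"dz": -2,"rx": 0,"ry": 0,"rz": 0,"claw": 1},
  {"dx": 0,"dy": 0,"dz": -5,"rx": 0,"ry": 0,"rz": 0,"claw": 1},
  {"dx": 0,"dy": 0,"dz": -7,"rx": 0,"ry": 0,"rz": 0,"claw": 1},
  {"dx": 0,"dy": 0,"dz": -7,"rx": 0,"ry": 0,"rz": 0,"claw": 1},
])

```text
time: 9.0
tool_pos: [0.6308, -0.1368, 0.0839]
tool_rot: [-0.001, 0.885, -0.465, 0.002]
contact_force: [0.3, -0.0, 0.4]
gripper_width: 0.0
```

```bash
python3 -c "
from h import *
look('s13')
plan('R',52,21,.05);plan('R',52,21,.01)
"
```

```text
9.05 [ 0.6294 -0.1363  0.0814] tip px zoom [304. 464.] k 6.666666666666667 [-0.33  0.19  1.66  0.    1.29  2.21]
adv 0 d [-3.46  2.24  3.14] r [-0.001 -0.001 -0.605] norm cm 5.2
adv 0 d [-3.46  2.25  7.14] r [-0.001 -0.001 -0.605] norm cm 8.2
```

View pics/s13.png

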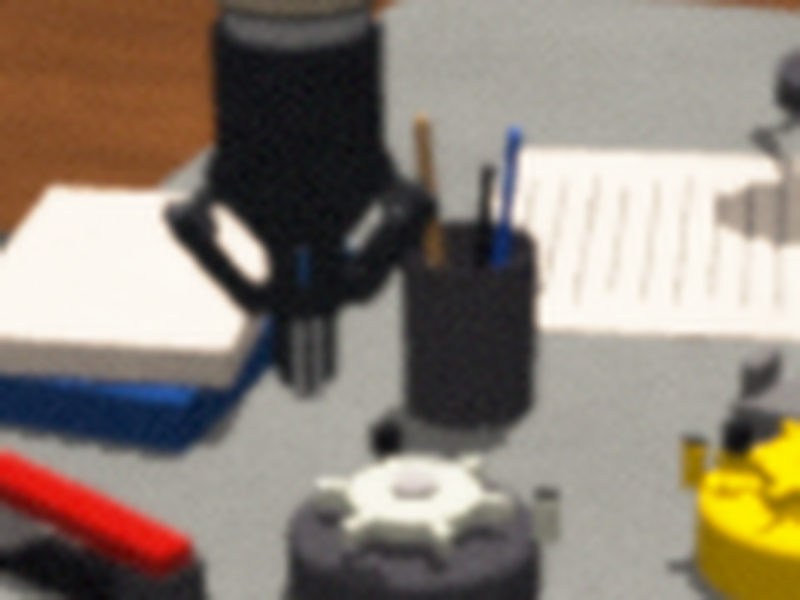

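Request:
play_rows([
  {"dx": -0.9,"dy": 0.6,"dz": 0.5,"rx": 0,"ry": 0,"rz": -0.15,"claw": 1},
  {"dx": -1.8,"dy": 1.2,"dz": 1.5,"rx": 0,"ry": 0,"rz": -0.3,"claw": 1},
  {"dx": -2.7,"dy": 1.8,"dz": 2.4,"rx": 0,"ry": 0,"rz": -0.45,"claw": 1},
  {"dx": -3.45,"dy": 2.25,"dz": 3,"rx": 0,"ry": 0,"rz": -0.605,"claw": 1},
  {"dx": -3.45,"dy": 2.25,"dz": 3,"rx": 0,"ry": 0,"rz": -0.605,"claw": 1},
])

```text
time: 9.55
tool_pos: [0.5881, -0.1194, 0.0477]
tool_rot: [-0.001, 0.984, -0.18, -0.002]
contact_force: [-0.6, -0.1, -0.1]
gripper_width: 0.001
```

```bash
python3 -c "
from h import *
plan('R',52,21,.01)
"
```

```text
adv 0 d [ 0.36 -0.    3.77] r [-0.001  0.005  0.002] norm cm 3.8
```

Request:
play_rows([
  {"dx": 0.3,"dy": 0,"dz": 1.2,"rx": 0,"ry": 0,"rz": 0,"claw": 1},
  {"dx": 0.35,"dy": 0,"dz": 2.4,"rx": 0,"ry": 0,"rz": 0,"claw": 1},
  {"dx": 0.35,"dy": 0,"dz": 3.2,"rx": 0,"ry": 0,"rz": 0,"claw": 1},
  {"dx": 0.35,"dy": 0,"dz": 3.6,"rx": 0,"ry": 0,"rz": 0,"claw": 1},
  {"dx": 0.35,"dy": 0,"dz": 3.6,"rx": 0,"ry": 0,"rz": 0,"claw": 1},
])

```text
time: 10.05
tool_pos: [0.5906, -0.1204, 0.0105]
tool_rot: [-0.001, 0.984, -0.18, -0.003]
contact_force: [0.4, 0.0, 0.5]
gripper_width: 0.003
```

```bash
python3 -c "
from h import *
for a in (0,7,14,21,28,35):plan('R',52,14,.01,a)
"
```

```text
adv 0 d [ 0.77 -0.01  0.04] r [-0.001  0.007  0.001] norm cm 0.8
adv 7 d [ 1.42 -0.14  0.04] r [-0.     0.007  0.124] norm cm 1.4
adv 14 d [ 2.07 -0.19  0.03] r [-0.     0.007  0.246] norm cm 2.1
adv 21 d [ 2.73 -0.16  0.03] r [0.    0.007 0.368] norm cm 2.7
adv 28 d [ 3.38 -0.05  0.02] r [0.001 0.007 0.49 ] norm cm 3.4
adv 35 d [4.01 0.13 0.02] r [0.001 0.007 0.612] norm cm 4.0
```

Request:
play_rows([
  {"dx": 0.4,"dy": 0,"dz": 0,"rx": 0,"ry": 0,"rz": 0,"claw": 1},
  {"dx": 0.75,"dy": 0,"dz": 0,"rx": 0,"ry": 0,"rz": 0,"claw": 1},
  {"dx": 1.1,"dy": -0.1,"dz": 0,"rx": 0,"ry": 0,"rz": 0.06,"claw": 1},
  {"dx": 1.4,"dy": -0.15,"dz": 0,"rx": 0,"ry": 0,"rz": 0.12,"claw": 1},
  {"dx": 2.05,"dy": -0.2,"dz": 0,"rx": 0,"ry": 0,"rz": 0.245,"claw": 1},
])

```text
time: 10.55
tool_pos: [0.6104, -0.1258, 0.0107]
tool_rot: [-0.0, 0.954, -0.301, -0.004]
contact_force: [-2.0, -0.1, -0.1]
gripper_width: -0.002
```

```bash
python3 -c "
from h import *
for a in (14,21,28,35):plan('R',52,14,.01,a)
"
```

```text
adv 14 d [ 0.03 -0.01  0.07] r [ 0.001  0.008 -0.003] norm cm 0.1
adv 21 d [ 0.68 -0.15  0.06] r [0.002 0.008 0.119] norm cm 0.7
adv 28 d [ 1.33 -0.2   0.06] r [0.002 0.008 0.241] norm cm 1.3
adv 35 d [ 1.99 -0.18  0.05] r [0.003 0.007 0.363] norm cm 2.0
```

Request:
play_rows([
  {"dx": 0.65,"dy": -0.15,"dz": 0,"rx": 0,"ry": 0,"rz": 0.12,"claw": 1},
  {"dx": 1.3,"dy": -0.2,"dz": 0,"rx": 0,"ry": 0,"rz": 0.24,"claw": 1},
  {"dx": 2,"dy": -0.18,"dz": 0,"rx": 0,"ry": 0,"rz": 0.36,"claw": 1},
  {"dx": 2,"dy": -0.18,"dz": 0,"rx": 0,"ry": 0,"rz": 0.36,"claw": 1},
  {"dx": 2,"dy": -0.18,"dz": 0,"rx": 0,"ry": 0,"rz": 0.36,"claw": 1},
])

```text
time: 11.05
tool_pos: [0.6282, -0.136, 0.0109]
tool_rot: [0.0, 0.885, -0.465, -0.004]
contact_force: [-0.7, -0.1, -0.6]
gripper_width: 0.003
```

Request:
play_rows([
  {"dx": 0,"dy": 0,"dz": -2,"rx": 0,"ry": 0,"rz": 0,"claw": 1},
  {"dx": 0,"dy": 0,"dz": -4,"rx": 0,"ry": 0,"rz": 0,"claw": 1},
  {"dx": 0,"dy": 0,"dz": -5,"rx": 0,"ry": 0,"rz": 0,"claw": 1},
  {"dx": 0,"dy": 0,"dz": -5,"rx": 0,"ry": 0,"rz": 0,"claw": 1},
])

```text
time: 11.45
tool_pos: [0.63, -0.1365, 0.0633]
tool_rot: [-0.0, 0.885, -0.465, -0.002]
contact_force: [0.6, -0.6, 0.8]
gripper_width: -0.002
```

```bash
python3 -c "
from h import *
look('s14')
plan('R',52,21,.05)
"
```

```text
11.5 [ 0.629  -0.1362  0.0617] tip px zoom [305. 502.] k 6.666666666666667 [-0.33  0.21  1.67  0.    1.27  2.21]
adv 0 d [-3.42  2.21  1.2 ] r [ 0.001  0.005 -0.604] norm cm 4.2
```

View pics/s14.png

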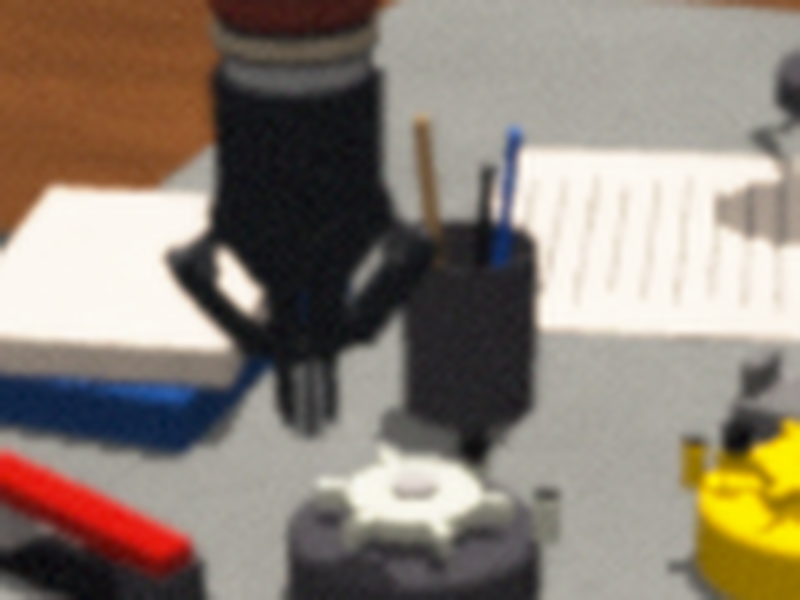

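Second click done: the stud is now at (475,440), one click before the pointer at (545,490), and the base hasn't moved. Now the third.

Request:
play_rows([
  {"dx": -0.9,"dy": 0.6,"dz": 0.2,"rx": 0,"ry": 0,"rz": -0.15,"claw": 1},
  {"dx": -1.8,"dy": 1.2,"dz": 0.5,"rx": 0,"ry": 0,"rz": -0.3,"claw": 1},
  {"dx": -2.7,"dy": 1.8,"dz": 0.8,"rx": 0,"ry": 0,"rz": -0.45,"claw": 1},
  {"dx": -3.4,"dy": 2.2,"dz": 1,"rx": 0,"ry": 0,"rz": -0.6,"claw": 1},
  {"dx": -3.4,"dy": 2.2,"dz": 1,"rx": 0,"ry": 0,"rz": -0.6,"claw": 1},
])

```text
time: 12.0
tool_pos: [0.5894, -0.1198, 0.0497]
tool_rot: [-0.001, 0.983, -0.182, -0.005]
contact_force: [-0.2, 0.9, -0.2]
gripper_width: 0.001
```

```bash
python3 -c "
from h import *
plan('R',52,21,.01)
"
```

```text
adv 0 d [0.25 0.   3.97] r [-0.     0.009 -0.004] norm cm 4.0
```

Request:
play_rows([
  {"dx": 0.25,"dy": 0,"dz": 1.2,"rx": 0,"ry": 0,"rz": 0,"claw": 1},
  {"dx": 0.25,"dy": 0,"dz": 2.4,"rx": 0,"ry": 0,"rz": 0,"claw": 1},
  {"dx": 0.25,"dy": 0,"dz": 3.4,"rx": 0,"ry": 0,"rz": 0,"claw": 1},
  {"dx": 0.25,"dy": 0,"dz": 3.85,"rx": 0,"ry": 0,"rz": 0,"claw": 1},
  {"dx": 0.25,"dy": 0,"dz": 3.85,"rx": 0,"ry": 0,"rz": 0,"claw": 1},
])

```text
time: 12.5
tool_pos: [0.5905, -0.1203, 0.0096]
tool_rot: [-0.001, 0.983, -0.183, -0.006]
contact_force: [0.9, -0.4, 0.2]
gripper_width: 0.001
```

```bash
python3 -c "
from h import *
for a in (0,7,14,21,28,35):plan('R',52,14,.01,a)
"
```

```text
adv 0 d [ 0.79 -0.01 -0.05] r [-0.     0.012 -0.004] norm cm 0.8
adv 7 d [ 1.43 -0.15 -0.06] r [0.    0.012 0.118] norm cm 1.4
adv 14 d [ 2.09 -0.2  -0.07] r [0.001 0.012 0.24 ] norm cm 2.1
adv 21 d [ 2.74 -0.18 -0.08] r [0.002 0.012 0.362] norm cm 2.7
adv 28 d [ 3.39 -0.07 -0.09] r [0.003 0.012 0.484] norm cm 3.4
adv 35 d [ 4.02  0.11 -0.09] r [0.003 0.012 0.606] norm cm 4.0
```

Request:
play_rows([
  {"dx": 0.4,"dy": 0,"dz": 0,"rx": 0,"ry": 0.01,"rz": 0,"claw": 1},
  {"dx": 0.75,"dy": 0,"dz": 0,"rx": 0,"ry": 0.01,"rz": 0,"claw": 1},
  {"dx": 1.1,"dy": -0.1,"dz": 0,"rx": 0,"ry": 0.01,"rz": 0.06,"claw": 1},
  {"dx": 1.4,"dy": -0.15,"dz": 0,"rx": 0,"ry": 0.01,"rz": 0.12,"claw": 1},
  {"dx": 2.05,"dy": -0.2,"dz": 0,"rx": 0,"ry": 0.01,"rz": 0.24,"claw": 1},
])

```text
time: 13.0
tool_pos: [0.61, -0.1258, 0.0096]
tool_rot: [0.001, 0.954, -0.301, -0.002]
contact_force: [-1.9, 0.3, 0.8]
gripper_width: 0.001
```

```bash
python3 -c "
from h import *
for a in (14,21,28,35):plan('R',52,14,.01,a)
"
```

```text
adv 14 d [ 0.06 -0.03 -0.04] r [ 0.002  0.003 -0.004] norm cm 0.1
adv 21 d [ 0.71 -0.16 -0.05] r [0.002 0.003 0.118] norm cm 0.7
adv 28 d [ 1.36 -0.22 -0.05] r [0.002 0.003 0.24 ] norm cm 1.4
adv 35 d [ 2.02 -0.19 -0.05] r [0.003 0.003 0.362] norm cm 2.0
```

Request:
play_rows([
  {"dx": 0.65,"dy": -0.15,"dz": 0,"rx": 0,"ry": 0,"rz": 0.12,"claw": 1},
  {"dx": 1.35,"dy": -0.2,"dz": 0,"rx": 0,"ry": 0,"rz": 0.24,"claw": 1},
  {"dx": 2,"dy": -0.18,"dz": 0,"rx": 0,"ry": 0,"rz": 0.36,"claw": 1},
  {"dx": 2,"dy": -0.18,"dz": 0,"rx": 0,"ry": 0,"rz": 0.36,"claw": 1},
  {"dx": 2,"dy": -0.18,"dz": 0,"rx": 0,"ry": 0,"rz": 0.36,"claw": 1},
])

```text
time: 13.5
tool_pos: [0.6278, -0.1359, 0.01]
tool_rot: [0.001, 0.885, -0.466, -0.001]
contact_force: [-0.6, 0.8, -0.6]
gripper_width: -0.001
```

Request:
play_rows([
  {"dx": 0,"dy": 0,"dz": -2,"rx": 0,"ry": 0,"rz": 0,"claw": 1},
  {"dx": 0,"dy": 0,"dz": -5,"rx": 0,"ry": 0,"rz": 0,"claw": 1},
  {"dx": 0,"dy": 0,"dz": -9,"rx": 0,"ry": 0,"rz": 0,"claw": 1},
  {"dx": 0,"dy": 0,"dz": -12,"rx": 0,"ry": 0,"rz": 0,"claw": 1},
  {"dx": 0,"dy": 0,"dz": -12,"rx": 0,"ry": 0,"rz": 0,"claw": 1},
])

```text
time: 14.0
tool_pos: [0.6317, -0.1369, 0.1371]
tool_rot: [-0.0, 0.885, -0.465, 0.004]
contact_force: [-0.3, -1.1, 1.5]
gripper_width: 0.002
```

```bash
python3 -c "
from h import *
look('s15')
plan('L',52,21,.14)
"
```

```text
14.05 [ 0.6301 -0.1364  0.1338] tip px zoom [299. 361.] k 6.666666666666667 [-0.33  0.14  1.62 -0.    1.37  2.21]
adv 0 d [-27.27 -20.99  -0.69] r [ 0.004 -0.003 -2.608] norm cm 34.4
```

View pics/s15.png

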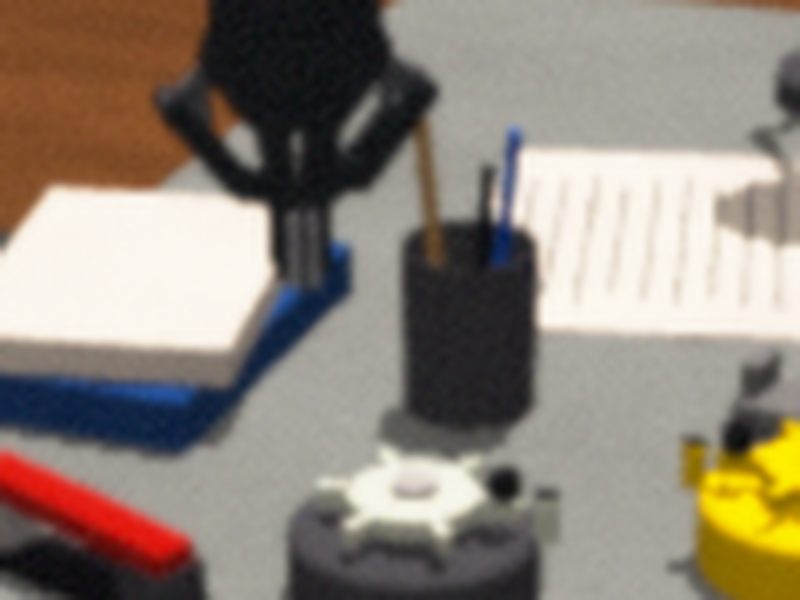

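Request:
play_rows([
  {"dx": -2,"dy": -1.5,"dz": 0,"rx": 0,"ry": 0,"rz": -0.145,"claw": 1},
  {"dx": -5,"dy": -3.8,"dz": 0,"rx": 0,"ry": 0,"rz": -0.29,"claw": 1},
  {"dx": -8,"dy": -6.1,"dz": 0,"rx": 0,"ry": 0,"rz": -0.435,"claw": 1},
  {"dx": -11,"dy": -8.4,"dz": 0,"rx": 0,"ry": 0,"rz": -0.58,"claw": 1},
  {"dx": -14,"dy": -10.7,"dz": 0,"rx": 0,"ry": 0,"rz": -0.725,"claw": 1},
])

```text
time: 14.55
tool_pos: [0.6373, 0.0412, 0.1312]
tool_rot: [0.001, 0.993, -0.117, 0.0]
contact_force: [0.3, -0.2, 0.4]
gripper_width: 0.002
```

```bash
python3 -c "
from h import *
plan('L',52,21,.14)
"
```

```text
adv 0 d [ -2.81 -16.41  -0.91] r [ 2.000e-03  1.000e-03 -1.876e+00] norm cm 16.7
```

Request:
play_rows([
  {"dx": -0.6,"dy": -3.3,"dz": -0.2,"rx": 0,"ry": 0,"rz": -0.145,"claw": 1},
  {"dx": -1.2,"dy": -6.6,"dz": -0.5,"rx": 0,"ry": 0,"rz": -0.29,"claw": 1},
  {"dx": -1.8,"dy": -9.9,"dz": -0.9,"rx": 0,"ry": 0,"rz": -0.435,"claw": 1},
  {"dx": -2.4,"dy": -13.2,"dz": -0.9,"rx": 0,"ry": 0,"rz": -0.58,"claw": 1},
  {"dx": -2.8,"dy": -16.4,"dz": -0.9,"rx": 0,"ry": 0,"rz": -0.725,"claw": 1},
])

```text
time: 15.05
tool_pos: [0.6468, 0.2085, 0.1378]
tool_rot: [0.001, 0.969, 0.246, -0.002]
contact_force: [1.1, -0.0, 0.2]
gripper_width: 0.002
```

```bash
python3 -c "
from h import *
plan('L',52,21,.14)
"
```

```text
adv 0 d [ 0.06  0.18 -0.22] r [-1.000e-03  4.000e-03 -1.143e+00] norm cm 0.3
```

Request:
play_rows([
  {"dx": 0,"dy": 0,"dz": -0.2,"rx": 0,"ry": 0,"rz": -0.145,"claw": 1},
  {"dx": 0,"dy": 0,"dz": -0.2,"rx": 0,"ry": 0,"rz": -0.29,"claw": 1},
  {"dx": 0,"dy": 0,"dz": -0.2,"rx": 0,"ry": 0,"rz": -0.435,"claw": 1},
  {"dx": 0,"dy": 0,"dz": -0.2,"rx": 0,"ry": 0,"rz": -0.58,"claw": 1},
  {"dx": 0,"dy": 0,"dz": -0.2,"rx": 0,"ry": 0,"rz": -0.725,"claw": 1},
])

```text
time: 15.55
tool_pos: [0.6454, 0.2084, 0.1373]
tool_rot: [-0.0, 0.817, 0.577, -0.004]
contact_force: [0.1, 0.4, -0.3]
gripper_width: -0.001
```

```bash
python3 -c "
from h import *
plan('L',52,21,.08)
"
```

```text
adv 0 d [0.02 0.33 5.73] r [-0.006  0.004 -0.411] norm cm 5.7
```

Request:
play_rows([
  {"dx": 0,"dy": 0.2,"dz": 1.5,"rx": 0,"ry": 0,"rz": -0.14,"claw": 1},
  {"dx": 0,"dy": 0.3,"dz": 3,"rx": 0,"ry": 0,"rz": -0.28,"claw": 1},
  {"dx": 0,"dy": 0.33,"dz": 5,"rx": 0,"ry": 0,"rz": -0.41,"claw": 1},
  {"dx": 0,"dy": 0.33,"dz": 6.5,"rx": 0,"ry": 0,"rz": -0.41,"claw": 1},
  {"dx": 0,"dy": 0.33,"dz": 6.5,"rx": 0,"ry": 0,"rz": -0.41,"claw": 1},
])

```text
time: 16.05
tool_pos: [0.6448, 0.2065, 0.0674]
tool_rot: [-0.004, 0.683, 0.73, -0.007]
contact_force: [-0.3, 0.1, -0.5]
gripper_width: 0.0
```

```bash
python3 -c "
from h import *
look('s16',box=(200,160,120,90))
plan('L',52,21,.01)
"
```

```text
16.1 [0.6462 0.2068 0.0695] tip px zoom [307. 465.] k 6.666666666666667 [ 0.2   0.28  1.57 -0.    1.3   0.13]
adv 0 d [0.06 0.27 5.95] r [-0.011  0.004 -0.002] norm cm 6.0
```

View pics/s16.png

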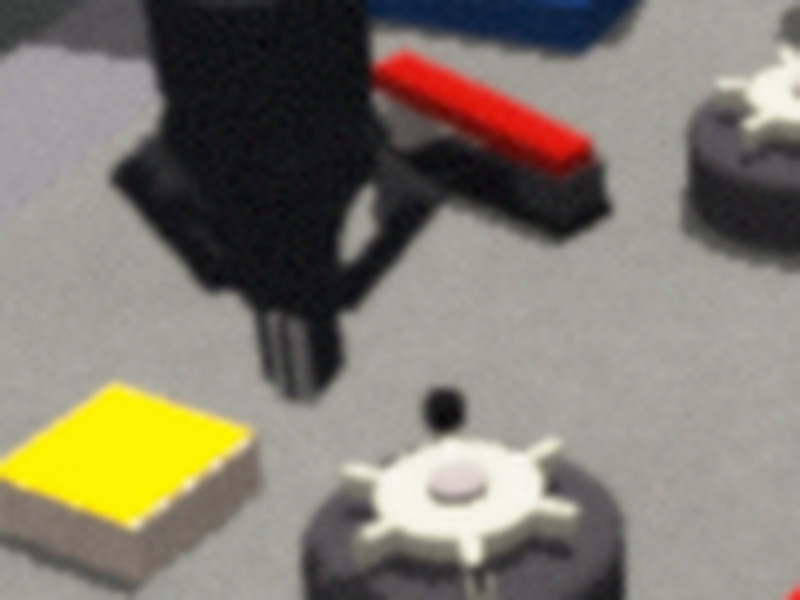

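Request:
play_rows([
  {"dx": 0.05,"dy": 0.25,"dz": 1.5,"rx": -0.01,"ry": 0,"rz": 0,"claw": 1},
  {"dx": 0.05,"dy": 0.25,"dz": 3,"rx": -0.01,"ry": 0,"rz": 0,"claw": 1},
  {"dx": 0.05,"dy": 0.25,"dz": 4.5,"rx": -0.01,"ry": 0,"rz": 0,"claw": 1},
  {"dx": 0.05,"dy": 0.25,"dz": 5,"rx": -0.01,"ry": 0,"rz": 0,"claw": 1},
  {"dx": 0.05,"dy": 0.25,"dz": 5,"rx": -0.01,"ry": 0,"rz": 0,"claw": 1},
])

```text
time: 16.6
tool_pos: [0.6471, 0.207, 0.018]
tool_rot: [0.0, 0.683, 0.731, -0.003]
contact_force: [-0.5, -0.2, 0.0]
gripper_width: -0.0
```

```bash
python3 -c "
from h import *
look('s17',box=(200,160,120,90))
plan('L',52,21,.01)
"
```

```text
16.65 [0.6479 0.2072 0.0191] tip px zoom [316. 574.] k 6.666666666666667 [ 0.2   0.34  1.6  -0.    1.21  0.14]
adv 0 d [0.01 0.04 0.91] r [-0.002  0.004 -0.002] norm cm 0.9
```

View pics/s17.png

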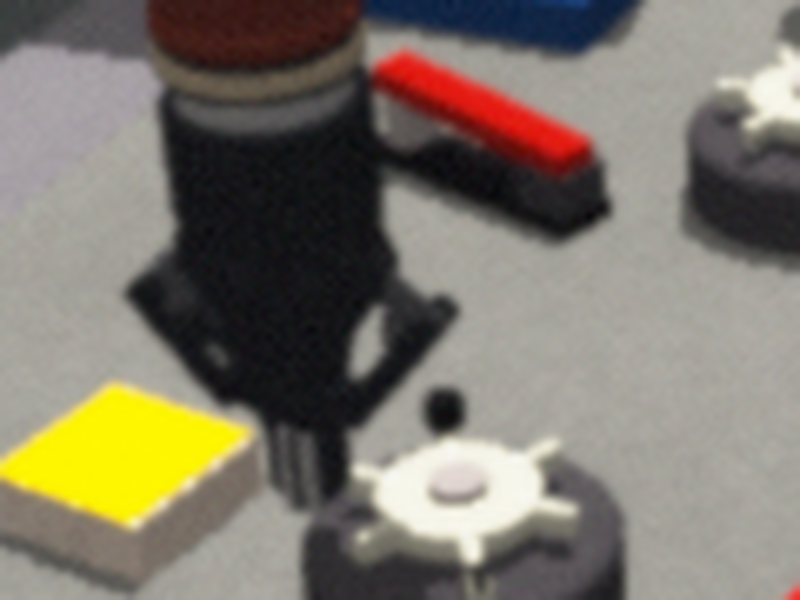

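Request:
play_rows([
  {"dx": 0,"dy": 0,"dz": 0.4,"rx": 0,"ry": 0,"rz": 0,"claw": 1},
  {"dx": 0,"dy": 0,"dz": 0.8,"rx": 0,"ry": 0,"rz": 0,"claw": 1},
  {"dx": 0,"dy": 0,"dz": 0.8,"rx": 0,"ry": 0,"rz": 0,"claw": 1},
])

```text
time: 16.95
tool_pos: [0.6476, 0.2071, 0.0107]
tool_rot: [0.0, 0.683, 0.73, -0.002]
contact_force: [0.5, 0.4, -0.2]
gripper_width: -0.001
```

```bash
python3 -c "
from h import *
for a in (0,3.5,7,14,21,28,35):plan('L',52,14,.01,a)
"
```

```text
adv 0 d [-0.68  0.07  0.07] r [-0.003  0.004 -0.003] norm cm 0.7
adv 3.5 d [-1.    0.14  0.07] r [-0.003  0.004  0.059] norm cm 1.0
adv 7 d [-1.33  0.2   0.07] r [-0.003  0.004  0.12 ] norm cm 1.3
adv 14 d [-1.98  0.26  0.07] r [-0.002  0.004  0.242] norm cm 2.0
adv 21 d [-2.64  0.23  0.08] r [-0.002  0.004  0.364] norm cm 2.6
adv 28 d [-3.29  0.12  0.08] r [-0.002  0.004  0.486] norm cm 3.3
adv 35 d [-3.92 -0.06  0.08] r [-0.002  0.005  0.608] norm cm 3.9
```

Request:
play_rows([
  {"dx": -0.35,"dy": 0.05,"dz": 0.05,"rx": 0,"ry": 0,"rz": 0,"claw": 1},
  {"dx": -0.7,"dy": 0.07,"dz": 0.05,"rx": 0,"ry": 0,"rz": 0,"claw": 1},
  {"dx": -1,"dy": 0.15,"dz": 0.05,"rx": 0,"ry": 0,"rz": 0.06,"claw": 1},
  {"dx": -1.35,"dy": 0.2,"dz": 0.05,"rx": 0,"ry": 0,"rz": 0.12,"claw": 1},
  {"dx": -2,"dy": 0.25,"dz": 0.05,"rx": 0,"ry": 0,"rz": 0.24,"claw": 1},
])

```text
time: 17.45
tool_pos: [0.6513, 0.1878, 0.0103]
tool_rot: [0.0, 0.767, 0.642, -0.002]
contact_force: [-0.8, 2.9, -1.0]
gripper_width: -0.001
```

```bash
python3 -c "
from h import *
look('s18',box=(200,160,120,90))
for a in (14,21,28,35):plan('L',52,14,.01,a)
"
```

```text
17.5 [0.6514 0.1865 0.0103] tip px zoom [336. 561.] k 6.666666666666667 [ 0.17  0.34  1.61 -0.    1.2   0.35]
adv 14 d [ 0.1  -0.02  0.03] r [-0.002  0.004 -0.006] norm cm 0.1
adv 21 d [-0.55  0.12  0.03] r [-0.002  0.004  0.116] norm cm 0.6
adv 28 d [-1.2   0.17  0.03] r [-0.002  0.005  0.238] norm cm 1.2
adv 35 d [-1.86  0.15  0.03] r [-0.001  0.005  0.36 ] norm cm 1.9
```

View pics/s18.png

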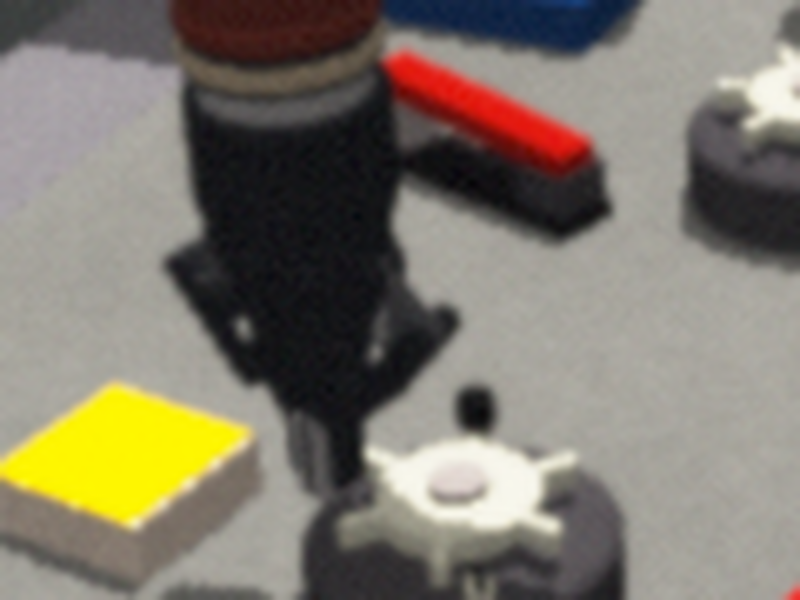

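Contact is good and the wheel is turning: the stud moved from (443,408) to (475,405). Continuing the push.

Request:
play_rows([
  {"dx": -0.55,"dy": 0.12,"dz": 0,"rx": 0,"ry": 0,"rz": 0.12,"claw": 1},
  {"dx": -1.2,"dy": 0.17,"dz": 0,"rx": 0,"ry": 0,"rz": 0.24,"claw": 1},
  {"dx": -1.85,"dy": 0.15,"dz": 0,"rx": 0,"ry": 0,"rz": 0.36,"claw": 1},
  {"dx": -1.85,"dy": 0.15,"dz": 0,"rx": 0,"ry": 0,"rz": 0.36,"claw": 1},
  {"dx": -1.85,"dy": 0.15,"dz": 0,"rx": 0,"ry": 0,"rz": 0.36,"claw": 1},
])

```text
time: 18.0
tool_pos: [0.6498, 0.1679, 0.0105]
tool_rot: [0.001, 0.87, 0.494, -0.002]
contact_force: [0.6, -0.6, -0.6]
gripper_width: -0.001
```

Request:
play_rows([
  {"dx": 0,"dy": 0,"dz": -2,"rx": 0,"ry": 0,"rz": 0,"claw": 1},
  {"dx": 0,"dy": 0,"dz": -4,"rx": 0,"ry": 0,"rz": 0,"claw": 1},
  {"dx": 0,"dy": 0,"dz": -5,"rx": 0,"ry": 0,"rz": 0,"claw": 1},
  {"dx": 0,"dy": 0,"dz": -5,"rx": 0,"ry": 0,"rz": 0,"claw": 1},
])

```text
time: 18.4
tool_pos: [0.6516, 0.1685, 0.063]
tool_rot: [0.002, 0.869, 0.495, -0.0]
contact_force: [0.3, 0.0, 0.5]
gripper_width: -0.004
```

```bash
python3 -c "
from h import *
look('s19',box=(200,160,120,90))
plan('L',52,21,.05)
"
```

```text
18.45 [0.6505 0.1683 0.0613] tip px zoom [349. 428.] k 6.666666666666667 [ 0.14  0.27  1.6  -0.    1.27  0.68]
adv 0 d [ 3.23 -2.19  1.12] r [ 0.     0.004 -0.606] norm cm 4.1
```

View pics/s19.png

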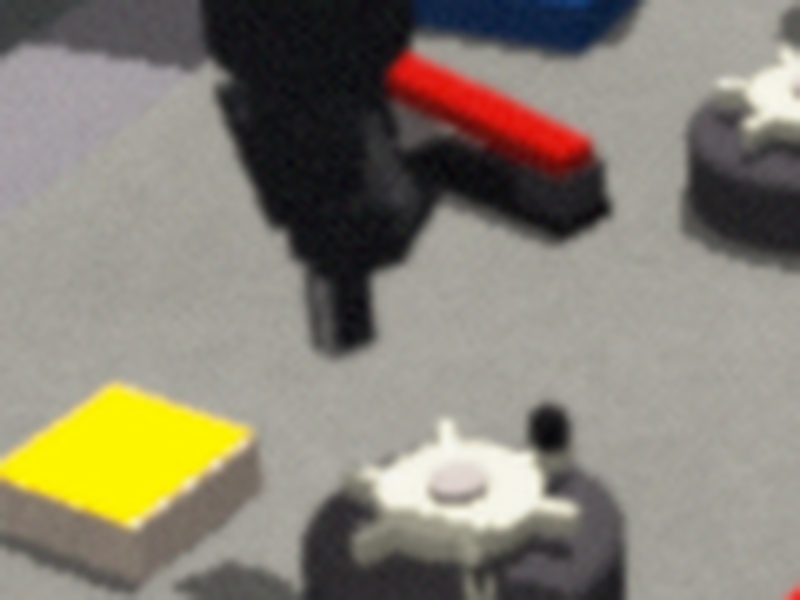

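Request:
play_rows([
  {"dx": 0.8,"dy": -0.55,"dz": 0.2,"rx": 0,"ry": 0,"rz": -0.15,"claw": 1},
  {"dx": 1.6,"dy": -1.1,"dz": 0.5,"rx": 0,"ry": 0,"rz": -0.3,"claw": 1},
  {"dx": 2.4,"dy": -1.65,"dz": 0.8,"rx": 0,"ry": 0,"rz": -0.45,"claw": 1},
  {"dx": 3.2,"dy": -2.2,"dz": 1,"rx": 0,"ry": 0,"rz": -0.605,"claw": 1},
  {"dx": 3.2,"dy": -2.2,"dz": 1,"rx": 0,"ry": 0,"rz": -0.605,"claw": 1},
])

```text
time: 18.95
tool_pos: [0.6464, 0.2078, 0.049]
tool_rot: [-0.0, 0.682, 0.732, -0.003]
contact_force: [-0.3, -0.7, -0.6]
gripper_width: 0.001
```

```bash
python3 -c "
from h import *
plan('L',52,21,.01)
"
```

```text
adv 0 d [-0.05  0.19  3.9 ] r [-0.004  0.004  0.001] norm cm 3.9
```

Request:
play_rows([
  {"dx": -0.05,"dy": 0.2,"dz": 1.2,"rx": 0,"ry": 0,"rz": 0,"claw": 1},
  {"dx": -0.05,"dy": 0.2,"dz": 2.4,"rx": 0,"ry": 0,"rz": 0,"claw": 1},
  {"dx": -0.05,"dy": 0.2,"dz": 3.4,"rx": 0,"ry": 0,"rz": 0,"claw": 1},
  {"dx": -0.05,"dy": 0.2,"dz": 3.8,"rx": 0,"ry": 0,"rz": 0,"claw": 1},
  {"dx": -0.05,"dy": 0.2,"dz": 3.8,"rx": 0,"ry": 0,"rz": 0,"claw": 1},
])

```text
time: 19.45
tool_pos: [0.6474, 0.2068, 0.0093]
tool_rot: [-0.001, 0.682, 0.731, -0.004]
contact_force: [-1.5, 0.4, 0.2]
gripper_width: -0.002
```

```bash
python3 -c "
from h import *
for a in (0,3.5,7,14):plan('L',52,14,.01,a)
"
```

```text
adv 0 d [-0.66  0.09 -0.07] r [-0.007  0.004 -0.   ] norm cm 0.7
adv 3.5 d [-0.98  0.16 -0.06] r [-0.007  0.004  0.061] norm cm 1.0
adv 7 d [-1.3   0.22 -0.06] r [-0.007  0.004  0.122] norm cm 1.3
adv 14 d [-1.96  0.27 -0.06] r [-0.006  0.005  0.244] norm cm 2.0
```

Request:
play_rows([
  {"dx": -0.35,"dy": 0.05,"dz": 0,"rx": 0,"ry": 0,"rz": 0,"claw": 1},
  {"dx": -0.7,"dy": 0.1,"dz": -0.05,"rx": 0,"ry": 0,"rz": 0,"claw": 1},
  {"dx": -1,"dy": 0.15,"dz": -0.05,"rx": 0,"ry": 0,"rz": 0.06,"claw": 1},
  {"dx": -1.3,"dy": 0.2,"dz": -0.05,"rx": 0,"ry": 0,"rz": 0.12,"claw": 1},
  {"dx": -1.95,"dy": 0.27,"dz": -0.05,"rx": 0,"ry": 0,"rz": 0.24,"claw": 1},
])

```text
time: 19.95
tool_pos: [0.6516, 0.188, 0.0103]
tool_rot: [-0.001, 0.766, 0.643, -0.003]
contact_force: [-0.7, 1.9, -0.8]
gripper_width: -0.0
```

```bash
python3 -c "
from h import *
for a in (14,21,28,35):plan('L',52,14,.01,a)
"
```

```text
adv 14 d [-0.06 -0.    0.03] r [-0.005  0.004  0.   ] norm cm 0.1
adv 21 d [-0.7   0.13  0.03] r [-0.005  0.005  0.122] norm cm 0.7
adv 28 d [-1.36  0.18  0.03] r [-0.005  0.005  0.245] norm cm 1.4
adv 35 d [-2.02  0.16  0.03] r [-0.005  0.005  0.367] norm cm 2.0
```

Request:
play_rows([
  {"dx": -0.7,"dy": 0.13,"dz": 0,"rx": 0,"ry": 0,"rz": 0.12,"claw": 1},
  {"dx": -1.35,"dy": 0.18,"dz": 0,"rx": 0,"ry": 0,"rz": 0.24,"claw": 1},
  {"dx": -2,"dy": 0.16,"dz": 0,"rx": 0,"ry": 0,"rz": 0.365,"claw": 1},
  {"dx": -2,"dy": 0.16,"dz": 0,"rx": 0,"ry": 0,"rz": 0.365,"claw": 1},
  {"dx": -2,"dy": 0.16,"dz": 0,"rx": 0,"ry": 0,"rz": 0.365,"claw": 1},
])

```text
time: 20.45
tool_pos: [0.6501, 0.1679, 0.011]
tool_rot: [0.0, 0.869, 0.494, -0.003]
contact_force: [0.8, 1.0, 0.3]
gripper_width: -0.002
```

Request:
play_rows([
  {"dx": 0,"dy": 0,"dz": -2,"rx": 0,"ry": 0,"rz": 0,"claw": 1},
  {"dx": 0,"dy": 0,"dz": -4,"rx": 0,"ry": 0,"rz": 0,"claw": 1},
  {"dx": 0,"dy": 0,"dz": -5,"rx": 0,"ry": 0,"rz": 0,"claw": 1},
  {"dx": 0,"dy": 0,"dz": -5,"rx": 0,"ry": 0,"rz": 0,"claw": 1},
])

```text
time: 20.85
tool_pos: [0.6521, 0.1685, 0.0635]
tool_rot: [0.001, 0.869, 0.495, -0.001]
contact_force: [0.7, -0.3, 0.0]
gripper_width: -0.0
```

```bash
python3 -c "
from h import *
look('s20',box=(200,180,120,90))
plan('L',52,21,.05)
"
```

```text
20.9 [0.651  0.1683 0.0618] tip px zoom [348. 294.] k 6.666666666666667 [ 0.14  0.27  1.6  -0.    1.28  0.68]
adv 0 d [ 3.21 -2.23  1.17] r [-0.003  0.003 -0.606] norm cm 4.1
```

View pics/s20.png

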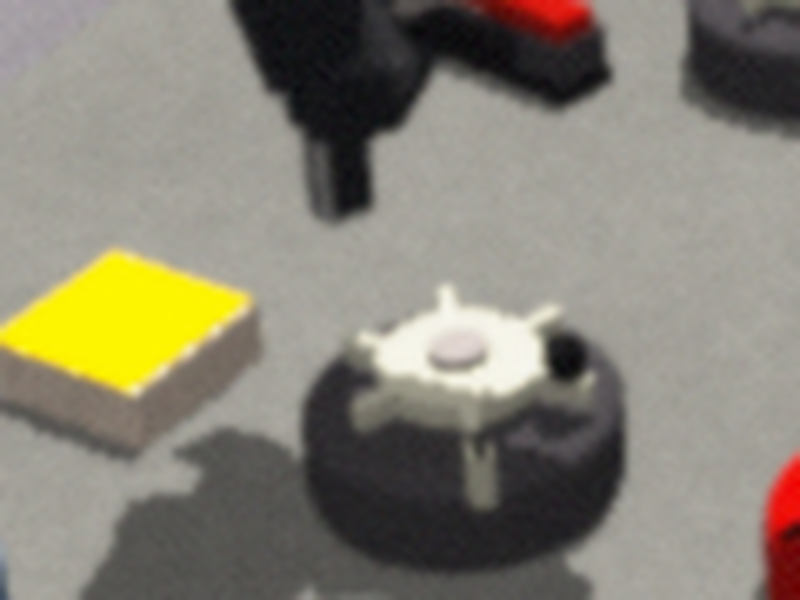

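The stud is at (567,355), one click short of the pointer at (480,460). One more flick.

Request:
play_rows([
  {"dx": 0.8,"dy": -0.55,"dz": 0.2,"rx": 0,"ry": 0,"rz": -0.15,"claw": 1},
  {"dx": 1.6,"dy": -1.1,"dz": 0.5,"rx": 0,"ry": 0,"rz": -0.3,"claw": 1},
  {"dx": 2.4,"dy": -1.65,"dz": 0.8,"rx": 0,"ry": 0,"rz": -0.45,"claw": 1},
  {"dx": 3.2,"dy": -2.2,"dz": 1,"rx": 0,"ry": 0,"rz": -0.605,"claw": 1},
  {"dx": 3.2,"dy": -2.2,"dz": 1,"rx": 0,"ry": 0,"rz": -0.605,"claw": 1},
])

```text
time: 21.4
tool_pos: [0.6469, 0.2078, 0.0495]
tool_rot: [-0.001, 0.682, 0.732, -0.003]
contact_force: [-0.8, 0.4, -1.0]
gripper_width: -0.0
```

```bash
python3 -c "
from h import *
plan('L',52,21,.01)
"
```

```text
adv 0 d [-0.05  0.15  3.95] r [-0.007  0.003  0.001] norm cm 4.0
```

Request:
play_rows([
  {"dx": -0.05,"dy": 0.15,"dz": 1.2,"rx": 0,"ry": 0,"rz": 0,"claw": 1},
  {"dx": -0.05,"dy": 0.15,"dz": 2.4,"rx": 0,"ry": 0,"rz": 0,"claw": 1},
  {"dx": -0.05,"dy": 0.15,"dz": 3.4,"rx": 0,"ry": 0,"rz": 0,"claw": 1},
  {"dx": -0.05,"dy": 0.15,"dz": 3.8,"rx": 0,"ry": 0,"rz": 0,"claw": 1},
  {"dx": -0.05,"dy": 0.15,"dz": 3.8,"rx": 0,"ry": 0,"rz": 0,"claw": 1},
])

```text
time: 21.9
tool_pos: [0.6472, 0.2068, 0.0099]
tool_rot: [-0.002, 0.682, 0.731, -0.004]
contact_force: [0.0, -0.6, -1.2]
gripper_width: -0.002
```

```bash
python3 -c "
from h import *
for a in (0,3.5,7,14):plan('L',52,14,.01,a)
"
```

```text
adv 0 d [-0.66  0.1  -0.01] r [-0.009  0.003  0.   ] norm cm 0.7
adv 3.5 d [-0.98  0.18 -0.01] r [-0.009  0.003  0.061] norm cm 1.0
adv 7 d [-1.3   0.23 -0.01] r [-0.009  0.004  0.122] norm cm 1.3
adv 14 d [-1.96  0.28 -0.01] r [-0.009  0.004  0.245] norm cm 2.0
```

Request:
play_rows([
  {"dx": -0.35,"dy": 0.05,"dz": 0,"rx": 0,"ry": 0,"rz": 0,"claw": 1},
  {"dx": -0.7,"dy": 0.1,"dz": 0,"rx": 0,"ry": 0,"rz": 0,"claw": 1},
  {"dx": -1,"dy": 0.18,"dz": 0,"rx": 0,"ry": 0,"rz": 0.06,"claw": 1},
  {"dx": -1.3,"dy": 0.23,"dz": 0,"rx": 0,"ry": 0,"rz": 0.12,"claw": 1},
  {"dx": -1.95,"dy": 0.28,"dz": 0,"rx": 0,"ry": 0,"rz": 0.245,"claw": 1},
])

```text
time: 22.4
tool_pos: [0.6514, 0.1881, 0.0102]
tool_rot: [-0.002, 0.767, 0.641, -0.004]
contact_force: [-0.8, 1.4, -1.5]
gripper_width: 0.002
```

```bash
python3 -c "
from h import *
for a in (14,21,28,35):plan('L',52,14,.01,a)
"
```

```text
adv 14 d [-0.06  0.02  0.02] r [-0.008  0.004 -0.005] norm cm 0.1
adv 21 d [-0.7   0.15  0.03] r [-0.008  0.004  0.118] norm cm 0.7
adv 28 d [-1.36  0.21  0.03] r [-0.008  0.005  0.24 ] norm cm 1.4
adv 35 d [-2.02  0.18  0.03] r [-0.007  0.005  0.362] norm cm 2.0
```

Then lift high; the arm will then move aside for a clear top view.

Request:
play_rows([
  {"dx": -0.7,"dy": 0.15,"dz": 0,"rx": 0,"ry": 0,"rz": 0.12,"claw": 1},
  {"dx": -1.35,"dy": 0.2,"dz": 0,"rx": 0,"ry": 0,"rz": 0.24,"claw": 1},
  {"dx": -2,"dy": 0.18,"dz": 0,"rx": 0,"ry": 0,"rz": 0.36,"claw": 1},
  {"dx": -2,"dy": 0.18,"dz": 0,"rx": 0,"ry": 0,"rz": 0.36,"claw": 1},
  {"dx": -2,"dy": 0.18,"dz": 0,"rx": 0,"ry": 0,"rz": 0.36,"claw": 1},
])

```text
time: 22.9
tool_pos: [0.65, 0.1679, 0.0109]
tool_rot: [-0.001, 0.869, 0.494, -0.004]
contact_force: [0.2, -0.2, -0.3]
gripper_width: 0.002
```

Request:
play_rows([
  {"dx": 0,"dy": 0,"dz": -2,"rx": 0,"ry": 0,"rz": 0,"claw": 1},
  {"dx": 0,"dy": 0,"dz": -5,"rx": 0,"ry": 0,"rz": 0,"claw": 1},
  {"dx": 0,"dy": 0,"dz": -9,"rx": 0,"ry": 0,"rz": 0,"claw": 1},
  {"dx": 0,"dy": 0,"dz": -13,"rx": 0,"ry": 0,"rz": 0,"claw": 1},
  {"dx": 0,"dy": 0,"dz": -16,"rx": 0,"ry": 0,"rz": 0,"claw": 1},
])

```text
time: 23.4
tool_pos: [0.6523, 0.1688, 0.1746]
tool_rot: [-0.0, 0.869, 0.495, -0.002]
contact_force: [-0.1, 0.2, -0.3]
gripper_width: 0.003
```

```bash
python3 -c "
from h import *
look('s21',box=(200,150,160,120))
from plant import monitor
S=monitor.state();q=S['tool_rot'];R=Ro.from_quat(np.r_[q[1:],q[0]])
for p in ([.60,0,.2],[.4,.0,.22]): print(R.inv().apply(np.array(p)-S['tool_pos'])*100)
"
```

```text
23.45 [0.6552 0.1692 0.1808] tip px zoom [231. 167.] k 5.0 [ 0.14  0.18  1.5  -0.    1.46  0.68]
[-17.36554702   3.88076076  -1.93740712]
[-27.55115705 -13.31986656  -4.03306169]
```

View pics/s21.png

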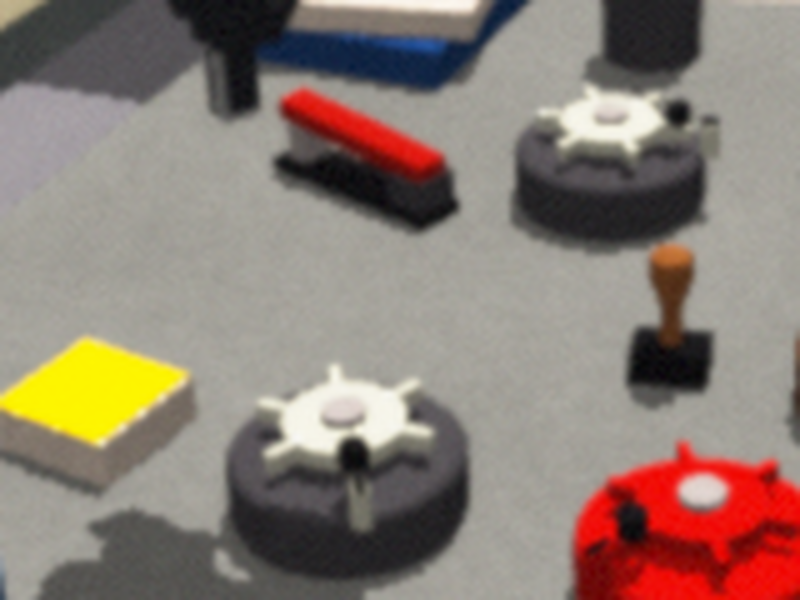

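Request:
play_rows([
  {"dx": -3.5,"dy": 0.8,"dz": -0.5,"rx": 0,"ry": 0,"rz": 0,"claw": 1},
  {"dx": -7,"dy": 1.6,"dz": -1,"rx": 0,"ry": 0,"rz": 0,"claw": 1},
  {"dx": -11,"dy": 2.5,"dz": -2,"rx": 0,"ry": 0,"rz": 0,"claw": 1},
  {"dx": -15,"dy": 3.4,"dz": -2,"rx": 0,"ry": 0,"rz": 0,"claw": 1},
  {"dx": -17.5,"dy": 3.9,"dz": -2,"rx": 0,"ry": 0,"rz": 0,"claw": 1},
])

```text
time: 23.95
tool_pos: [0.5991, -0.0033, 0.2011]
tool_rot: [0.002, 0.869, 0.496, 0.002]
contact_force: [0.1, 0.2, -0.0]
gripper_width: 0.001
```

Request:
play_rows([
  {"dx": 0,"dy": 0,"dz": 0,"rx": 0,"ry": 0,"rz": 0,"claw": 1},
  {"dx": 0,"dy": 0,"dz": 0,"rx": 0,"ry": 0,"rz": 0,"claw": 1},
  {"dx": 0,"dy": 0,"dz": 0,"rx": 0,"ry": 0,"rz": 0,"claw": 1},
])

```text
time: 24.25
tool_pos: [0.5993, -0.0023, 0.201]
tool_rot: [0.002, 0.868, 0.496, 0.002]
contact_force: [0.3, 0.3, -0.6]
gripper_width: -0.002
```

```bash
python3 - <<'E'
from h import *
from plant import grab_frame
A=grab_frame("top"); cv2.imwrite("pics/topF.png",A); A0=cv2.imread("pics/top0.png")
def crop(im,u,v,r): return cv2.resize(im[v-r:v+r,u-r:u+r],(400,400),interpolation=cv2.INTER_CUBIC)
cv2.imwrite("pics/zF.png",np.hstack([crop(A,263,183,28),crop(A,373,184,28)]))
for nm,t in(("L",(263,183)),("R",(373,184))):
    x,e=hub("top",A,*t); c=ray("top",*x,.058); print(nm,c,armang("top",A,c)[0])
E
```

```text
Traceback (most recent call last):
  File "h.py", line 18, in hub
    cs,_=cv2.findContours(m,cv2.RETR_EXTERNAL,cv2.CHAIN_APPROX_NONE); q=max(cs,key=cv2.contourArea)
                                                                        ~~~^^^^^^^^^^^^^^^^^^^^^^^^
ValueError: max() iterable argument is empty
```

View pics/zF.png

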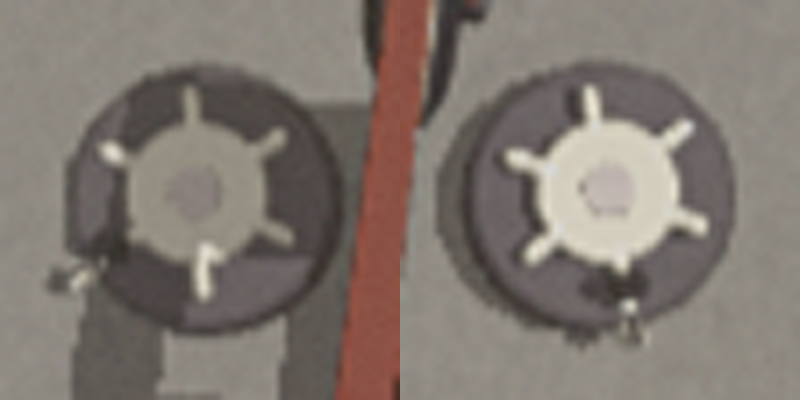

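View pics/topF.png

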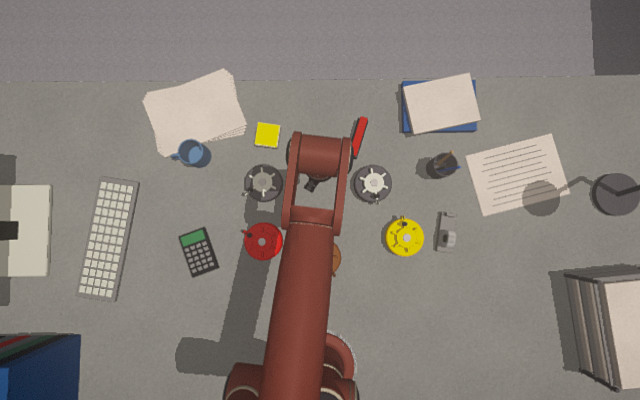

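Both studs now stand at their pointers: left at about (110,245) in its crop, right at about (615,285). The bases and arm patterns are pixel-identical to the start, and the tool is touching nothing. Handing in.

```bash
python3 -c "
from plant import ticket,monitor
print(monitor.state()['contact_force']); print(ticket.job_done())"
```

```text
[ 0.44503109  0.17387017 -0.11093518]
the job is handed in; nothing more can be done
None
```

Both counters are back at zero, and I handed the job in at about 24 s. Each wheel started three clicks short. I flicked each one clockwise with the closed fingertip, one click at a time, and checked with the side camera after every click.

- **Final views:** the top and side pictures show both studs at their pointers. By eye, both bases stand where they did at the start and nothing else has moved. The arm was parked clear, with no contact force above noise.
- **Check that failed:** my last numeric check of the wheel centres and arm angles did not run, because the arm's shadow fell on the left wheel. The final check is by eye only.
- **Check that disagreed:** the visible fingertip sat about 4 cm higher than the reported tool point. I found this before touching anything and ran the pushes at a reported height of about 10 mm to allow for it. The highest push force I read was about 3 N.

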